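Make up the guest-table caddy

ROBOT

A 6-joint arm with a two-finger parallel gripper is mounted at the origin on a cart in front of the work surface, level with it; the furniture and walls round the work are solid. World frame = base frame: x ahead of the robot, y to its left, z up, the work surface at z = 0. Lengths are in m, angles in rad, forces in N, time in s.
With the tool pointing down it reaches from about 0.35 to 0.975 m from the base axis. Payload 4.9 kg.
Tool frame: the origin (TCP) lies midway between the tips of the shut fingers; the grasp point (between the pads) lies 19 mm behind it; z points along the fingers, y is the line along which they close (so a half turn about z gives the same grasp; the last joint's range is limited). The gripper opens to 85 mm and grips with 20 to 120 N. Pads are 22 mm wide; open, the fingers measure 114 mm over their backs; the gripper's body (76 mm by 85 mm) begins 54 mm behind the grasp point. The pads swing forward as they close: fully open they stand 13 mm farther back than shut.
Start: joints at [-1.394, 0.053, 1.613, -0, 1.476, -0.119], TCP at [0.182, -0.598, 0.194] pointing down, gripper open.
Joint ranges: [-3.01, 3.01], [-1.01, 2.22], [0.06, 2.58], [-1.02, 4.17], [0.09, 2.62], [-3.14, 3.14]. Speed limits (rad/s): [2.57, 2.57, 3.14, 3.14, 3.14, 3.14].

INTERFACE

Orientations are given as a rotation vector (axis times angle).
In Python, from station import ctrl gives the robot as it stands.
- The arm moves only by the tool step_arm, never from a script. Its argument "targets" is a list of rows, each an object with "travel": the shift along the world's x, y, z as a fraction of full scale, a list of three; "angular": the turn, a rotation vector about the world's x, y, z as a fraction of full scale, a list of three; "gripper": the opening, from 0 (shut) to 1 (fully open). In form: [{"travel": [x, y, z], "angular": [rx, ry, rz], "gripper": gripper}, ...]. A call has 1 to 10 rows; each row is the pose to reach, as a shift and turn from the pose commanded when the call began; what a row does not reach only later rows make up. Full scale, the value 1, is 0.6 m for a shift and pi/4 rad for a turn. A row lasts 1/10 s, in which the tool goes at most 50 mm and 8.59 degrees, less where a joint would pass 70% of its speed; a pose out of reach is approached as far as the arm can. A call with a number of a shift or a turn outside -1 to 1 is refused whole. A call with a gripper value outside its range is refused whole. The fingers move at their own pace and stop on an object; "squeeze" is the grip in N (left out, the last holds). Time passes only in rows, so rows that repeat a pose let the fingers close. It gives the time, the measured TCP pose, the force, the opening and the grip force at its end, in the units of the state.
- ctrl.get_obs(): the state, without advancing time (a new reading comes with each control period).
- ctrl.get_image(name): name is "scene" or "top" or "wrist"; returns a dict with "img" (420x560x3 uint8, red, green, blue), "fx", "fy", "cx", "cy" (pixels), "rvec" (rotation vector, rad) and "tvec" (3), from world to camera coordinates, as OpenCV has them. Camera axes: x right, y down, z forward; pixel columns grow to the right and rows downward; lengths in m; the calibration is good to about 2 mm. The wrist camera is an equidistant fisheye: a pixel r from the principal point sees the ray r / f radians off the axis. A picture is of the moment at which its call begins. There is no depth.
- ctrl.finish_job(): hands the job in; it is judged then, once.
The state is a dict: "t": time; "q": joint angles; "dq": joint speeds; "effort": joint torques, N m; "tool_pos": TCP position; "tool_rot": TCP orientation; "contact_force": force on the tool from outside, world axes, zero at the start; "wrist_torque": the same for the moment, N m; "opening": finger opening in m; "grip_force": force on a finger pad.
Only numpy, scipy, OpenCV 4.12 (cv2) and the standard library are available. Lean on these libraries where they do the work, as an engineer would, in place of code of your own. Each camera call takes 0.05 s, during which the arm holds its last target. There are 200 camera calls.

TASK

Make up the table caddy for the next guests so that nothing slides when it is carried: stand the pepper mill, the nearer salt shaker and the smaller stem glass upright, each in the round well cut for its foot (widest well for the glass, middle one for the mill, smallest for the salt), and lay the porcelain spoon flat in the groove. The bigger stem glass and the nearer rubber stamp belong to the bar: leave them standing where they are.

Things in the scene. Friction and masses are not known exactly. Their poses are not given: they have to be found in the camera images.
- small_glass: The smaller, clear stem glass, 64 mm across the foot and across the bowl, 156 mm tall, 0.13 kg; it stands upright. Origin: centre of the foot's underside, z up. The bowl (from 60 mm up to the rim) can be gripped across its 64 mm at about 125 mm up.
- pepper_mill: Pepper mill of turned mid-brown wood with a steel ring and a small steel ball on top, 105 mm tall, 0.14 kg; foot 48 mm across, straight barrel 37 mm across from 34 to 68 mm up, head 43 mm across above it. It stands upright. Origin: centre of the underside, z up.
- salt_shaker: Clear glass salt shaker with a pale metal cap, 76 mm tall, 0.09 kg, 39 mm across at the widest, 34 mm at 48 mm up, standing upright on the front half of the counter. (Another shaker, fixed at the very back beside the card reader, is not meant.) Origin: centre of the underside, z up.
- spoon: White porcelain tasting spoon lying on the counter, 79 mm long (its y axis), at most 21 mm wide (x), 16 mm at the middle, 14 mm high, 0.022 kg. Origin: underside below its middle, z up. Grip it across its width at the middle, fingertips almost on the counter (higher up they slip off its rounded top).
- glass_insert: Fixed plywood block, well cork-lined, 98 x 98 x 30 mm, one of four in a row, in changing order, in the dark wooden caddy. Origin: centre of its underside, 6 mm above the counter; z up, y along the row, x across. Central round well, the widest: 78 mm across, 10 mm deep (floor 20 mm above the origin). The caddy is 420 x 114 mm, rim 26 mm above the counter, a steel bail 57 mm high at each short end.
- mill_insert: Fixed plywood block, well cork-lined, 98 x 98 x 30 mm, one of four in a row, in changing order, in the dark wooden caddy. Origin: centre of its underside, 6 mm above the counter; z up, y along the row, x across. Central round well, the middle size: 60 mm across, 18 mm deep (floor 12 mm above the origin).
- salt_insert: Fixed plywood block, well cork-lined, 98 x 98 x 30 mm, one of four in a row, in changing order, in the dark wooden caddy. Origin: centre of its underside, 6 mm above the counter; z up, y along the row, x across. Central round well, the smallest: 50 mm across, 18 mm deep (floor 12 mm above the origin).
- spoon_insert: Fixed plywood block, well cork-lined, 98 x 98 x 30 mm, one of four in a row, in changing order, in the dark wooden caddy. Origin: centre of its underside, 6 mm above the counter; z up, y along the row, x across. Groove 92 mm long (along y), 33 mm wide, 10 mm deep (floor 20 mm above the origin), crossed at its middle by a finger scoop 48 mm wide, as deep, running right across the block along x.
- tall_glass: Look-alike that stays: the bigger clear stem glass, 77 mm across, 186 mm tall. Origin: centre of the foot's underside, z up.
- rubber_stamp: Look-alike that stays: rubber stamp, a turned brown handle 24 mm across on a black foot 22 x 45 mm, 66 mm tall, standing upright. (Another, fixed at the very back beside the card reader, is mere background.) Origin: centre of the underside, z up.

How it is judged:
By the outcome, as a careful person would: the job done as asked, in the order asked, and still so for the second after the job is handed in, with the robot touching nothing.
It also fails if it takes over 120 s, if anything falls off the work surface, if the arm or the gripper's body presses on something with over 40 N, if the wrist force passes 120 N, or if a joint passes its speed limit or range.

## Working session

There is one attempt and no reset: what is moved stays moved. The work goes in short steps, Python scripts to look and compute and a tool call to move; the robot and the scene stay as the last step left them, time stands still between calls to the robot, and variables do not carry over. Pictures are saved under pics/ and viewed, at most 14 in all, crops included, and the job is handed in when it is done.

Besides the shell and the picture viewer there is one more tool, called after "Emit:" as name(argument=value, ...), one argument or row to a line, values as JSON. step_arm: Moves the arm, as the interface text tells. Its arguments: {"type":"object","properties":{"targets":{"type":"array"},"squeeze":{"type":"number"}},"required":["targets"]}

```bash
mkdir -p pics; ls
cat > h.py <<'E'
import numpy as np,cv2
from station import ctrl
def cam(n,save=None):
    d=ctrl.get_image(n)
    if save:
        im=d["img"][:,:,::-1]; cv2.imwrite("pics/"+save,im); np.savez("pics/"+save[:-4]+".npz",**d)
    return d
def load(s): return dict(np.load("pics/"+s+".npz"))
def ray(d,u,v,fish=False):
    R=cv2.Rodrigues(np.array(d["rvec"],float))[0];t=np.array(d["tvec"],float).ravel()
    x=(u-d["cx"])/d["fx"];y=(v-d["cy"])/d["fy"]
    if fish:
        r=np.hypot(x,y); s=np.sin(r)/r if r>1e-9 else 1; c=np.array([x*s,y*s,np.cos(r)])
    else: c=np.array([x,y,1])
    return -R.T@t, R.T@c/np.linalg.norm(c)
def onz(d,u,v,z,fish=False):
    o,r=ray(d,u,v,fish); return o+r*(z-o[2])/r[2]
def proj(d,P):
    R=cv2.Rodrigues(np.array(d["rvec"],float))[0];p=R@np.array(P)+np.array(d["tvec"],float).ravel()
    return d["cx"]+d["fx"]*p[0]/p[2], d["cy"]+d["fy"]*p[1]/p[2]
E
python3 - <<'E'
from h import *
for n in("top","scene","wrist"):
    d=cam(n,n+"0.png"); print(n,d["fx"],d["cx"],d["cy"],ray(d,d["cx"]+.01,d["cy"]))
o=ctrl.get_obs();print(o)
E
```

```text
pics
top 403.47813539419667 279.96135859376346 211.52085133067806 (array([0.41714504, 0.01462287, 0.95583905]), array([ 0.12231597, -0.00544059, -0.9924763 ]))
scene 430.2186307396457 281.5934592695154 213.73062660412816 (array([-0.00273252,  0.82018003,  0.69229343]), array([ 0.48641337, -0.68347443, -0.54430206]))
wrist 325.19226210127806 283.27734783744677 208.52598783293578 (array([ 0.24609379, -0.57825062,  0.3729328 ]), array([-0.25282601, -0.07582157, -0.96453621]))
{'t': 0.15, 'q': array([-1.39396581e+00,  5.32350481e-02,  1.61400295e+00,  2.95784028e-05,
        1.47600700e+00, -1.18982832e-01]), 'dq': array([-0.0006156 , -0.00272737, -0.00450178, -0.00012017, -0.00029304,
        0.00229555]), 'effort': array([ 2.23276561e-04, -3.94244707e+01, -3.70722771e+01, -1.48747636e-04,
        4.68190410e-03, -1.02425153e-05]), 'tool_pos': array([ 0.18211937, -0.59729332,  0.19301244]), 'tool_rot': array([-3.10565809e+00, -4.62722267e-01,  2.88163047e-05]), 'contact_force': array([ 0.5146823 , -0.06005387,  1.05492363]), 'wrist_torque': array([-0.00431237,  0.04083361, -0.01249686]), 'grip_force': 0.0, 'opening': 0.0855093549969406}
```

View pics/top0.png

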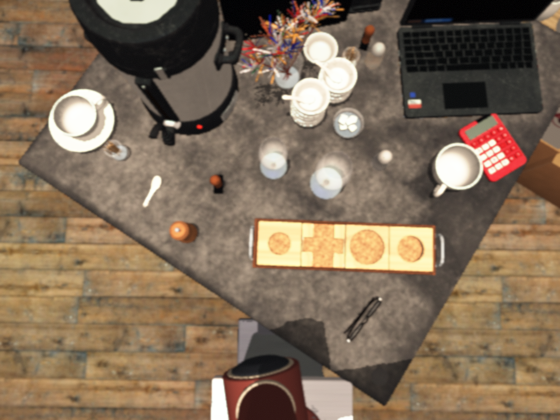

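View pics/scene0.png

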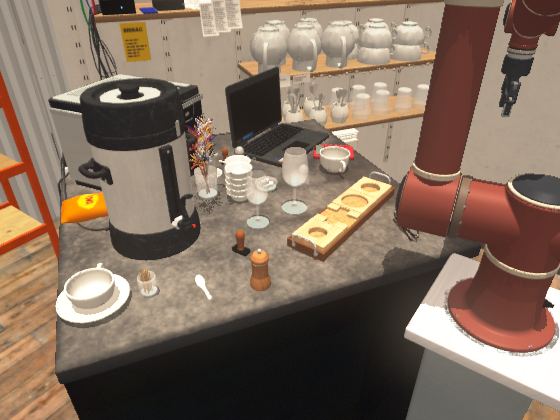

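Top view: caddy at (255-437, 218-272), with the wells left to right salt (280,243), spoon groove (323,245), glass (367,246) and mill (410,248). The salt shaker is at (116,150), spoon (152,190), mill (181,231) and stamp (217,183). The small glass is at (274,163) and the tall glass at (328,180).

Run:
```python
from h import *
d=load("top0");im=cv2.imread("pics/top0.png")
a=cv2.resize(im[130:280,90:250],None,fx=4,fy=4,interpolation=cv2.INTER_CUBIC);cv2.imwrite("pics/c1.png",a)
s=cv2.imread("pics/scene0.png")
b=cv2.resize(s[140:310,120:320],None,fx=4,fy=3.5,interpolation=cv2.INTER_CUBIC);cv2.imwrite("pics/c2.png",b)
hsv=cv2.cvtColor(im,cv2.COLOR_BGR2HSV)
# caddy plywood
roi=np.zeros(im.shape[:2],np.uint8);roi[205:285,240:450]=1
m=((hsv[...,2]>150)&(hsv[...,1]>60)&(hsv[...,0]<30)&(roi>0)).astype(np.uint8)
m=cv2.morphologyEx(m,cv2.MORPH_CLOSE,np.ones((7,7)))
c=max(cv2.findContours(m,0,1)[0],key=cv2.contourArea)
r=cv2.minAreaRect(c);bx=cv2.boxPoints(r)
W=np.array([onz(d,*p,.036) for p in bx]);print(bx,W[:,:2],"sides",np.linalg.norm(W-np.roll(W,1,0),axis=1),"centre",W.mean(0))
for n,u,v in(("salt",280,243),("spoon",323,245),("glass",367,246),("mill",410,248)):print(n,onz(d,u,v,.036)[:2])
# spoon
m=((hsv[...,2]>170)&(hsv[...,1]<60)).astype(np.uint8);m[:170]=0;m[212:]=0;m[:,:135]=0;m[:,170:]=0
ys,xs=np.nonzero(m);P=np.array([onz(d,u,v,.008)[:2] for u,v in zip(xs,ys)])
rw=cv2.minAreaRect((P*1000).astype(np.float32));print("spoon",rw,P.mean(0))
print(ys.min(),ys.max(),xs[ys.argmin()],xs[ys.argmax()])
```

```text
[[240. 205.]
 [435. 205.]
 [435. 282.]
 [240. 282.]] [[ 0.54414153  0.10173238]
 [ 0.55141992 -0.34798973]
 [ 0.37601526 -0.34239223]
 [ 0.36951619  0.09697155]] sides [0.17469023 0.449781   0.17549396 0.43941185] centre [ 0.46027322 -0.1229195   0.036     ]
salt [0.45835598 0.00842155]
spoon [ 0.45533004 -0.08948882]
glass [ 0.4546082  -0.18973826]
mill [ 0.45157958 -0.28774881]
spoon ((570.0343017578125, 313.42059326171875), (40.774784088134766, 94.49455261230469), 62.70368576049805) [0.58088385 0.31272175]
175 208 155 135
```

View pics/c1.png

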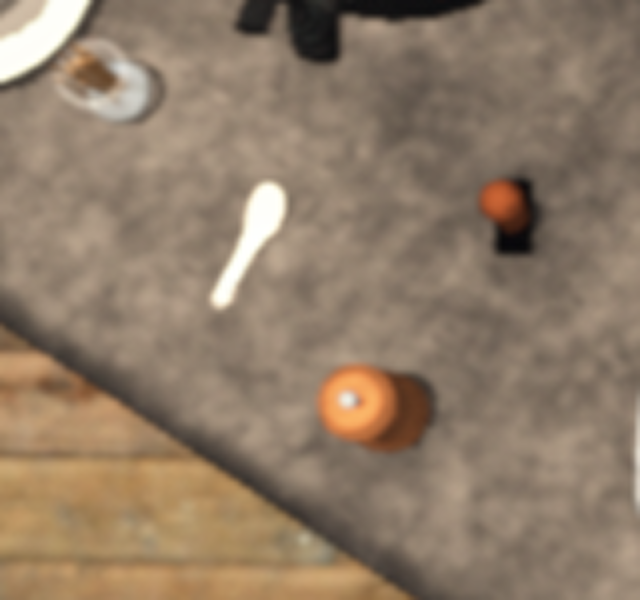

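View pics/c2.png

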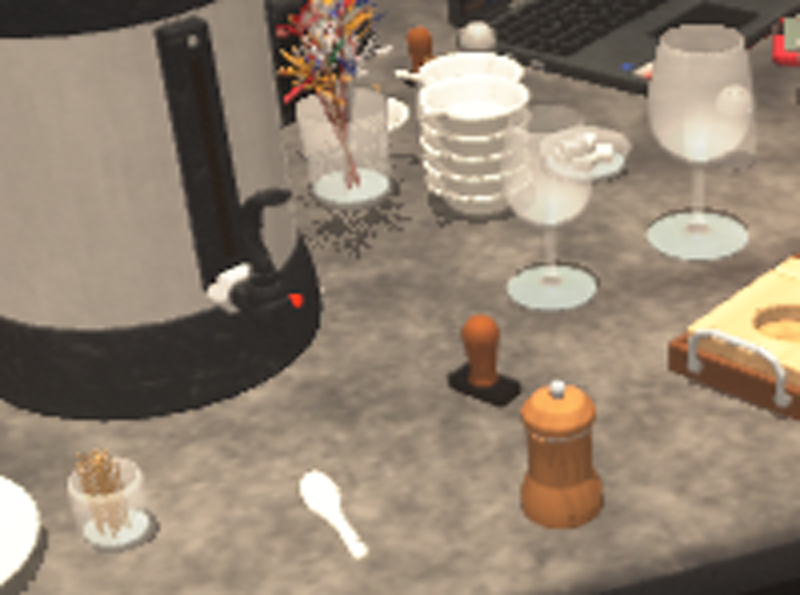

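What I took for the salt shaker is a toothpick cup. The pale cap at top (386,156), seen through the tall glass in the scene view, must be the salt. Crop 1 shows the mill (foot about (190,233)) and the spoon, tilted, from (145,205) to (157,178).

Run:
```python
from h import *
im=cv2.imread("pics/top0.png")
a=cv2.resize(im[125:285,245:445],None,fx=4,fy=3.75,interpolation=cv2.INTER_CUBIC)
a=cv2.resize(im[130:280,245:445],None,fx=4,fy=4,interpolation=cv2.INTER_CUBIC);cv2.imwrite("pics/c3.png",a)
d=load("top0");s=load("scene0")
print("edge",[onz(d,u,v,0)[:2].round(3) for u,v in((20,162),(240,305),(385,404))])
def tri(p,q):
    o1,r1=ray(d,*p);o2,r2=ray(s,*q)
    A=np.stack([r1,-r2],1);k=np.linalg.lstsq(A,o2-o1,rcond=None)[0]
    a=o1+k[0]*r1;b=o2+k[1]*r2;return (a+b)/2,np.linalg.norm(a-b)
def c1(x,y):return 90+(x+.5)/4-.5,130+(y+.5)/4-.5
def c2(x,y):return 120+(x+.5)/4-.5,140+(y+.5)/3.5-.5
print("mill ball",tri(c1(348,399),c2(557,386)))
print("stamp top",tri(c1(500,200),c2(481,318)))
print("mill foot bottom centre",onz(s,*c2(562,500),0), "top foot",onz(d,*c1(397,413),.015))
print("small foot",onz(s,*c2(552,287),.003),"tall foot",onz(s,*c2(698,234),.003))
print("salt cap",tri((386,156),c2(735,100)))
print("spoon mid scene",onz(s,*c2(335,515),.01),"top",onz(d,*c1(248,245),.01))
for p in((268,183),(218,305)):print("spoon end",onz(d,*c1(*p),.006))
for p in((310,472),(362,555)):print("spoon end s",onz(s,*c2(*p),.006))
```

```text
edge [array([0.645, 0.638]), array([0.315, 0.099]), array([ 0.101, -0.234])]
mill ball (array([0.48082426, 0.22831677, 0.10102545]), np.float64(8.528443277646628e-05))
stamp top (array([0.59713308, 0.15770475, 0.06569703]), np.float64(0.0013604603442075654))
mill foot bottom centre [0.48356217 0.22456255 0.        ] top foot [0.47955275 0.22097726 0.015     ]
small foot [0.64498856 0.02839138 0.003     ] tall foot [ 0.60573508 -0.10003264  0.003     ]
salt cap (array([ 0.65824497, -0.22918574,  0.06311676]), np.float64(0.00025159363642379224))
spoon mid scene [0.57426517 0.32076571 0.01      ] top [0.57814758 0.31451013 0.01      ]
spoon end [0.61660469 0.30587154 0.006     ]
spoon end [0.54251574 0.33156643 0.006     ]
spoon end s [0.62021189 0.29531415 0.006     ]
spoon end s [0.5389202  0.33620199 0.006     ]
```

View pics/c3.png

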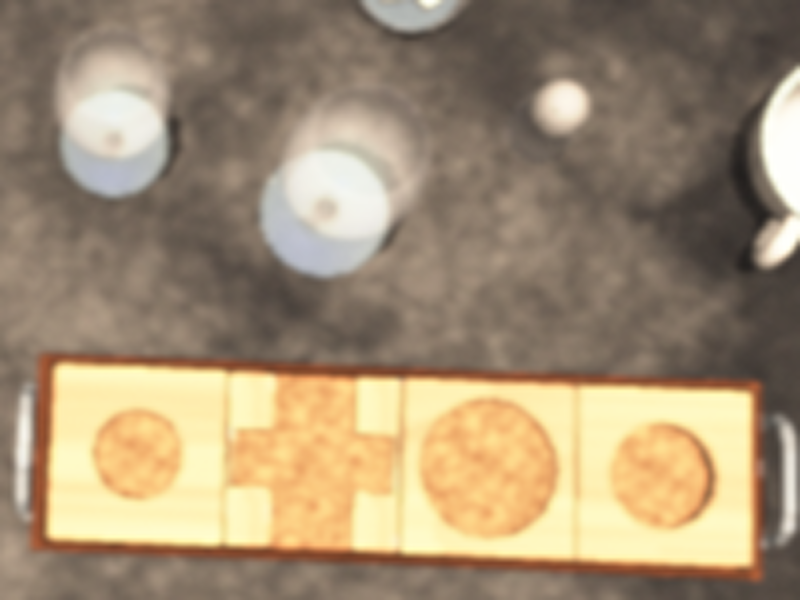

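Crop 3: glass feet at (115,142) and (325,212), salt cap at (562,106). Left well is about 88 px across (50 mm) and right well about 103 px (60 mm). The plywood corners are (53,362), (757,392), (752,567) and (45,542).

Run:
```python
from h import *
d=load("top0")
def c(x,y):return 245+(x+.5)/4-.5,130+(y+.5)/4-.5
P=np.array([onz(d,*c(*p),.036)[:2] for p in((53,362),(757,392),(752,567),(45,542))]);print(P.round(4),np.linalg.norm(P-np.roll(P,-1,0),axis=1))
C=P.mean(0);v=(P[0]+P[3]-P[1]-P[2])/2;v/=np.linalg.norm(v);print(C,"ang",np.degrees(np.arctan2(-v[0],v[1])))
for n,k in(("salt",147),("spoon",49),("glass",-49),("mill",-147)):print(n,(C+v*k/1000).round(4),c(0,0) and proj(d,[*(C+v*k/1000),.036]))
for n,p,z in(("small foot",(115,142),.004),("tall foot",(326,212),.004),("salt cap",(562,106),.068)):print(n,onz(d,*c(*p),z))
for p in((168,142),(62,142)):print(onz(d,*c(*p),.004))
```

```text
[[ 0.5098  0.0599]
 [ 0.499  -0.3437]
 [ 0.3997 -0.3378]
 [ 0.4076  0.0622]] [0.40375566 0.09951021 0.40000367 0.10223394]
[ 0.45403082 -0.13986371] ang -1.3431543151768184
salt [0.4575 0.0071] (np.float64(280.57677892974766), np.float64(243.39635683136976))
spoon [ 0.4552 -0.0909] (np.float64(323.60953187220537), np.float64(245.07581967228646))
glass [ 0.4529 -0.1889] (np.float64(366.618891499129), np.float64(246.75436952945287))
mill [ 0.4506 -0.2868] (np.float64(409.60487688082435), np.float64(248.43200714713632))
small foot [0.64688105 0.02701416 0.004     ]
tall foot [ 0.6061026  -0.10030076  0.004     ]
salt cap [ 0.6564906  -0.22592358  0.068     ]
[ 0.64742189 -0.00492942  0.004     ]
[0.64634047 0.05894203 0.004     ]
```

Emit:
step_arm(
  targets=[
    {"travel":[0.36,0.5,0.1],"angular":[0,0,0.8],"gripper":1},
    {"travel":[0.36,0.5,0.1],"angular":[0,0,0.8],"gripper":1},
    {"travel":[0.36,0.5,0.1],"angular":[0,0,0.8],"gripper":1},
    {"travel":[0.36,0.5,0.1],"angular":[0,0,0.8],"gripper":1},
    {"travel":[0.36,0.5,0.1],"angular":[0,0,0.8],"gripper":1},
    {"travel":[0.36,0.5,0.1],"angular":[0,0,0.8],"gripper":1},
    {"travel":[0.36,0.5,0.1],"angular":[0,0,0.8],"gripper":1},
    {"travel":[0.36,0.5,0.1],"angular":[0,0,0.8],"gripper":1},
    {"travel":[0.36,0.5,0.1],"angular":[0,0,0.8],"gripper":1},
    {"travel":[0.36,0.5,0.1],"angular":[0,0,0.8],"gripper":1},
  ],
)

```text
t: 1.15
tool_pos: [0.3981, -0.2977, 0.2537]
tool_rot: [-2.811, -1.402, 0.001]
contact_force: [-0.6, 0.0, 0.1]
opening: 0.085
grip_force: 0.0
```

Emit:
step_arm(
  targets=[
    {"travel":[0.138,0.872,0],"angular":[0,0,0.82],"gripper":1},
    {"travel":[0.138,0.872,0],"angular":[0,0,0.82],"gripper":1},
    {"travel":[0.138,0.872,0],"angular":[0,0,0.82],"gripper":1},
    {"travel":[0.138,0.872,0],"angular":[0,0,0.82],"gripper":1},
    {"travel":[0.138,0.872,0],"angular":[0,0,0.82],"gripper":1},
    {"travel":[0.138,0.872,0],"angular":[0,0,0.82],"gripper":1},
    {"travel":[0.138,0.872,0],"angular":[0,0,0.82],"gripper":1},
    {"travel":[0.138,0.872,0],"angular":[0,0,0.82],"gripper":1},
    {"travel":[0.138,0.872,0],"angular":[0,0,0.82],"gripper":1},
    {"travel":[0.138,0.872,0],"angular":[0,0,0.82],"gripper":1},
  ],
)

```text
t: 2.15
tool_pos: [0.4768, 0.1965, 0.2534]
tool_rot: [2.227, 2.216, -0.001]
contact_force: [1.2, -0.2, 0.5]
opening: 0.0856
grip_force: 0.0
```

Emit:
step_arm(
  targets=[
    {"travel":[0,0,0],"angular":[0,0,0],"gripper":1},
    {"travel":[0,0,0],"angular":[0,0,0],"gripper":1},
  ],
)

```text
t: 2.35
tool_pos: [0.4765, 0.1955, 0.253]
tool_rot: [-2.224, -2.219, 0.003]
contact_force: [1.2, -1.3, 0.1]
opening: 0.0857
grip_force: 0.0
```

Run:
```python
from h import *
d=cam("wrist","w1.png");print(ctrl.get_obs()["tool_pos"],ctrl.get_obs()["tool_rot"],ray(d,d["cx"]+.01,d["cy"],1))
```

```text
[0.47654968 0.19478129 0.2532451 ] [-2.22567879 -2.21697317  0.00263096] (array([0.4767457 , 0.26260287, 0.43294162]), array([-0.00130236, -0.26686833, -0.96373212]))
```

View pics/w1.png

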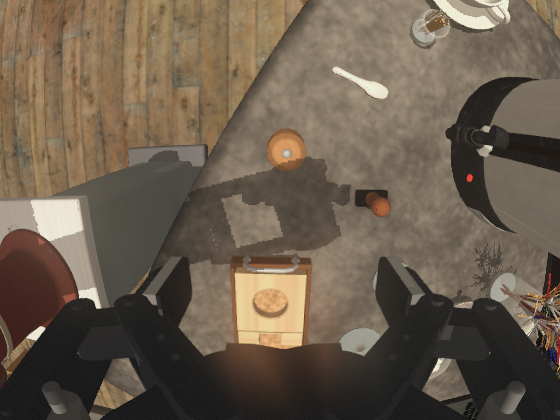

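Wrist view: mill centred at (287,150) with its ball at (287,153), spoon from (334,69) to (387,92), salt well at (270,303).

Run:
```python
from h import *
d=load("w1");im=cv2.imread("pics/w1.png");hsv=cv2.cvtColor(im,cv2.COLOR_BGR2HSV)
print("ball",onz(d,287,153.5,.103,1),"mill outline ctr at z.09",onz(d,287,148,.09,1),"salt well",onz(d,270,303,.034,1),"stamp",onz(d,372,198,.0,1))
m=((hsv[...,2]>170)&(hsv[...,1]<50)).astype(np.uint8);m[:60]=0;m[105:]=0;m[:,:325]=0;m[:,395:]=0
c=max(cv2.findContours(m,0,1)[0],key=cv2.contourArea).reshape(-1,2)
P=np.array([onz(d,u,v,.007,1)[:2] for u,v in c]);r=cv2.minAreaRect((P*1000).astype(np.float32));print("spoon",r)
print(cv2.boxPoints(r))
```

```text
ball [0.48024287 0.22917884 0.103     ] mill outline ctr at z.09 [0.48038826 0.23371234 0.09      ] salt well [0.45679431 0.01208267 0.034     ] stamp [0.60077254 0.15769487 0.        ]
spoon ((578.2105102539062, 318.40216064453125), (20.721534729003906, 79.57940673828125), 62.31325149536133)
[[538.16266 327.71548]
 [608.6303  290.7399 ]
 [618.25836 309.08884]
 [547.7907  346.06442]]
```

Emit:
step_arm(
  targets=[
    {"travel":[0.0067,0.056,0],"angular":[0,0,0],"gripper":1},
    {"travel":[0.0067,0.056,-0.07],"angular":[0,0,0],"gripper":1},
    {"travel":[0.0067,0.056,-0.14],"angular":[0,0,0],"gripper":1},
    {"travel":[0.0067,0.056,-0.21],"angular":[0,0,0],"gripper":1},
    {"travel":[0.0067,0.056,-0.27],"angular":[0,0,0],"gripper":1},
    {"travel":[0.0067,0.056,-0.32],"angular":[0,0,0],"gripper":1},
    {"travel":[0.0067,0.056,-0.35],"angular":[0,0,0],"gripper":1},
    {"travel":[0.0067,0.056,-0.362],"angular":[0,0,0],"gripper":1},
    {"travel":[0.0067,0.056,-0.362],"angular":[0,0,0],"gripper":1},
    {"travel":[0.0067,0.056,-0.362],"angular":[0,0,0],"gripper":1},
  ],
)

```text
t: 3.4
tool_pos: [0.4816, 0.229, 0.0382]
tool_rot: [2.225, 2.216, 0.003]
contact_force: [0.6, -0.2, 0.4]
opening: 0.0856
grip_force: 0.0
```

Emit:
step_arm(
  targets=[
    {"travel":[0,0,0],"angular":[0,0,0],"gripper":0.3},
    {"travel":[0,0,0],"angular":[0,0,0],"gripper":0.3},
    {"travel":[0,0,0],"angular":[0,0,0],"gripper":0.3},
    {"travel":[0,0,0],"angular":[0,0,0],"gripper":0.3},
    {"travel":[0,0,0],"angular":[0,0,0],"gripper":0.3},
    {"travel":[0,0,0],"angular":[0,0,0],"gripper":0.3},
    {"travel":[0,0,0],"angular":[0,0,0],"gripper":0.3},
  ],
  squeeze=30,
)

```text
t: 4.1
tool_pos: [0.4809, 0.23, 0.038]
tool_rot: [2.224, 2.219, 0.002]
contact_force: [-2.0, -0.1, 5.6]
opening: 0.0405
grip_force: 30.3
```

Emit:
step_arm(
  targets=[
    {"travel":[0,0,0],"angular":[0,0,0],"gripper":0.7},
    {"travel":[0,0,0],"angular":[0,0,0],"gripper":0.7},
    {"travel":[0,0,-0.006],"angular":[0,0,0],"gripper":0.7},
    {"travel":[0,0,-0.006],"angular":[0,0,0],"gripper":0.3},
    {"travel":[0,0,-0.006],"angular":[0,0,0],"gripper":0.3},
    {"travel":[0,0,-0.006],"angular":[0,0,0],"gripper":0.3},
    {"travel":[0,0,-0.006],"angular":[0,0,0],"gripper":0.3},
    {"travel":[0,0,-0.006],"angular":[0,0,0],"gripper":0.3},
  ],
  squeeze=30,
)

```text
t: 4.9
tool_pos: [0.4802, 0.2295, 0.0329]
tool_rot: [-2.224, -2.218, 0.001]
contact_force: [0.2, 0.6, -1.6]
opening: 0.0405
grip_force: 30.4
```

Emit:
step_arm(
  targets=[
    {"travel":[0,0,0.05],"angular":[0,0,0],"gripper":0.3},
    {"travel":[0,0,0.1],"angular":[0,0,0],"gripper":0.3},
    {"travel":[0,0,0.15],"angular":[0,0,0],"gripper":0.3},
    {"travel":[0,0,0.2],"angular":[0,0,0],"gripper":0.3},
    {"travel":[0,0,0.25],"angular":[0,0,0],"gripper":0.3},
    {"travel":[0,0,0.25],"angular":[0,0,0],"gripper":0.3},
    {"travel":[0,0,0.25],"angular":[0,0,0],"gripper":0.3},
    {"travel":[0,0,0.25],"angular":[0,0,0],"gripper":0.3},
  ],
)

```text
t: 5.7
tool_pos: [0.4792, 0.2293, 0.181]
tool_rot: [-2.223, -2.217, 0.005]
contact_force: [0.5, -0.0, -1.7]
opening: 0.0408
grip_force: 30.9
```

Run:
```python
from h import *
s=cam("scene","s1.png");w=cam("wrist","w2.png")
a=cv2.imread("pics/s1.png")[110:310,180:360];b=cv2.imread("pics/w2.png")
cv2.imwrite("pics/c4.png",np.hstack([cv2.resize(a,(400,444)),cv2.resize(b[:,80:480],(400,420))[:420],][0:1]+[cv2.copyMakeBorder(cv2.resize(b[:,80:480],(400,420)),0,24,0,0,0)]))
```

```text
(no output)
```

View pics/c4.png

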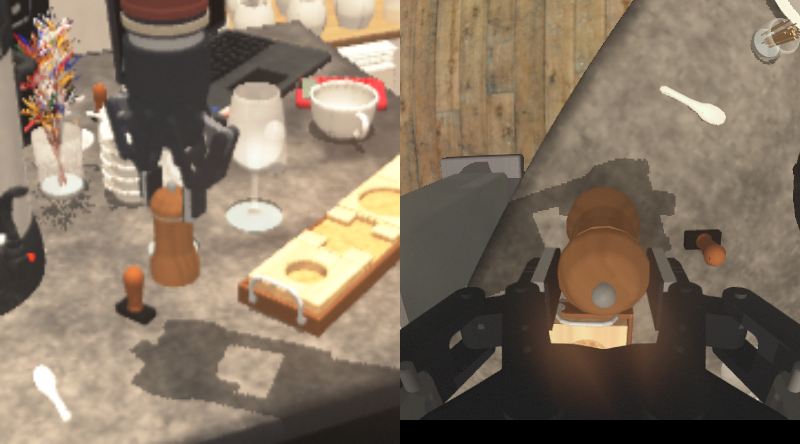

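Both views show the mill held upright, clear of the counter. I'll carry it above its well.

Emit:
step_arm(
  targets=[
    {"travel":[-0.01,-0.04,0],"angular":[0,0,0],"gripper":0.3},
    {"travel":[-0.02,-0.11,0],"angular":[0,0,0],"gripper":0.3},
    {"travel":[-0.03,-0.19,0],"angular":[0,0,0],"gripper":0.3},
    {"travel":[-0.04,-0.27,0],"angular":[0,0,0],"gripper":0.3},
    {"travel":[-0.048,-0.35,0],"angular":[0,0,0],"gripper":0.3},
    {"travel":[-0.048,-0.43,0],"angular":[0,0,0],"gripper":0.3},
    {"travel":[-0.048,-0.51,0],"angular":[0,0,0],"gripper":0.3},
    {"travel":[-0.048,-0.59,0],"angular":[0,0,0],"gripper":0.3},
    {"travel":[-0.048,-0.67,0],"angular":[0,0,0],"gripper":0.3},
    {"travel":[-0.048,-0.74,0],"angular":[0,0,0],"gripper":0.3},
  ],
)

```text
t: 6.8
tool_pos: [0.4505, -0.2164, 0.1818]
tool_rot: [-2.224, -2.216, 0.001]
contact_force: [0.6, 0.2, -0.8]
opening: 0.0408
grip_force: 30.9
```

Emit:
step_arm(
  targets=[
    {"travel":[0,-0.05,0],"angular":[0,0,0],"gripper":0.3},
    {"travel":[0,-0.09,0],"angular":[0,0,0],"gripper":0.3},
    {"travel":[0,-0.12,0],"angular":[0,0,0],"gripper":0.3},
    {"travel":[0,-0.12,0],"angular":[0,0,0],"gripper":0.3},
    {"travel":[0,-0.12,0],"angular":[0,0,0],"gripper":0.3},
  ],
)

```text
t: 7.3
tool_pos: [0.4513, -0.2858, 0.1823]
tool_rot: [-2.223, -2.217, -0.001]
contact_force: [0.9, -0.5, -1.8]
opening: 0.0404
grip_force: 30.9
```

Run:
```python
from h import *
w=cam("wrist","w3.png");s=cam("scene","s2.png");o=ctrl.get_obs();print(o["tool_pos"],o["tool_rot"])
b=cv2.imread("pics/w3.png")
a=cv2.imread("pics/s2.png")
cv2.imwrite("pics/c5.png",np.hstack([cv2.resize(a[100:300,260:430],(380,448)),cv2.resize(b[:,80:480],(420,448))]))
```

```text
[ 0.45157125 -0.28529881  0.18282956] [-2.22251438e+00 -2.21909848e+00 -3.88345033e-04]
```

View pics/c5.png

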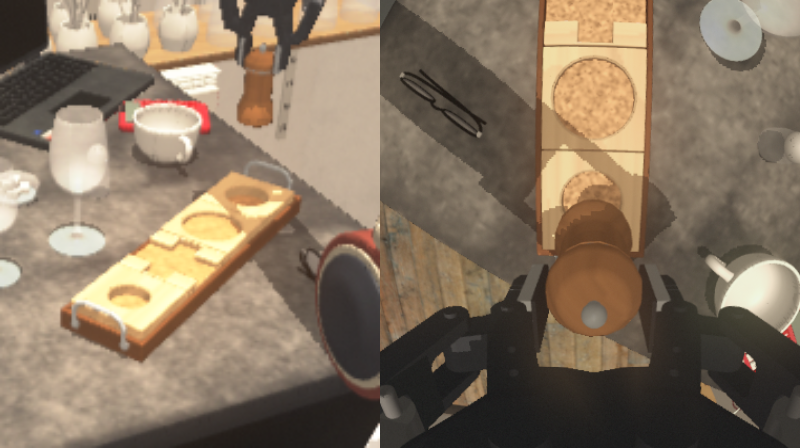

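The mill hangs upright over its well. In the right-hand picture the glass well's centre is at (594,98), and the mill well spans 562-623 with its far edge at row 170. The salt is at about (778,146).

Run:
```python
from h import *
w=load("w3")
def c(x,y):return 80+(x-380)*400/420,y*420/448
print("glasswell",onz(w,*c(594,98),.036,1))
for p in((553,98),(636,98),(594,57),(594,139)):print(onz(w,*c(*p),.036,1)[:2])
print("mill well far/left/right",[onz(w,*c(*p),.036,1)[:2].round(4) for p in((592,170),(562,195),(623,195))])
print("salt cap?",onz(w,*c(778,146),.068,1),proj(load("top0"),[.6565,-.226,.068]))
b=cv2.imread("pics/w3.png");cv2.imwrite("pics/c6.png",cv2.resize(b[90:190,400:520],None,fx=5,fy=5,interpolation=cv2.INTER_CUBIC))
```

```text
glasswell [ 0.4521697  -0.18927633  0.036     ]
[ 0.41346786 -0.18860087]
[ 0.4918457  -0.18881445]
[ 0.4523083  -0.14974481]
[ 0.45203899 -0.22795599]
mill well far/left/right [array([ 0.45  , -0.2573]), array([ 0.4207, -0.2812]), array([ 0.4801, -0.2814])]
salt cap? [ 0.6263519  -0.22658437  0.068     ] (np.float64(385.1586954221691), np.float64(156.12150568790966))
```

View pics/c6.png

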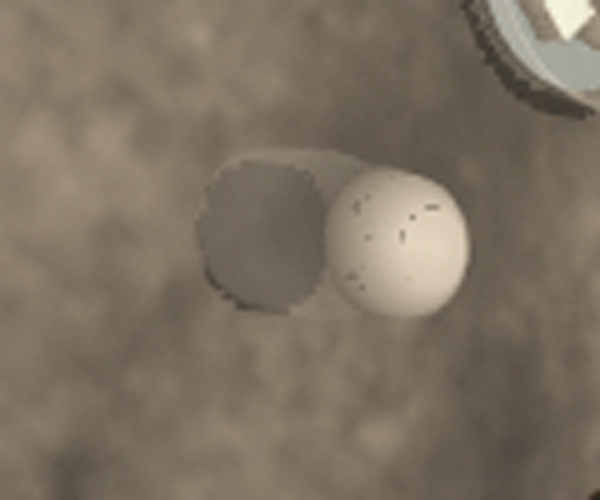

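Salt in the crop: cap centre at (398,244), base at (265,235).

Emit:
step_arm(
  targets=[
    {"travel":[-0.002,-0.002,-0.03],"angular":[0,0,0],"gripper":0.3},
    {"travel":[-0.002,-0.002,-0.07],"angular":[0,0,0],"gripper":0.3},
    {"travel":[-0.002,-0.002,-0.11],"angular":[0,0,0],"gripper":0.3},
    {"travel":[-0.002,-0.002,-0.15],"angular":[0,0,0],"gripper":0.3},
    {"travel":[-0.002,-0.002,-0.18],"angular":[0,0,0],"gripper":0.3},
    {"travel":[-0.002,-0.002,-0.2],"angular":[0,0,0],"gripper":0.3},
    {"travel":[-0.002,-0.002,-0.21],"angular":[0,0,0],"gripper":0.3},
    {"travel":[-0.002,-0.002,-0.215],"angular":[0,0,0],"gripper":0.3},
    {"travel":[-0.002,-0.002,-0.217],"angular":[0,0,0],"gripper":0.3},
    {"travel":[-0.002,-0.002,-0.217],"angular":[0,0,0],"gripper":0.3},
  ],
)

```text
t: 8.4
tool_pos: [0.4509, -0.288, 0.0539]
tool_rot: [2.223, 2.218, 0.0]
contact_force: [-0.1, -0.1, -0.2]
opening: 0.0404
grip_force: 30.9
```

Run:
```python
from h import *
w=load("w3")
print(onz(w,479.6,138.8,.066,1),onz(w,479.6,138.8,.060,1),onz(w,453,137,.001,1))
```

```text
[ 0.65371511 -0.22666632  0.066     ] [ 0.65780732 -0.22681694  0.06      ] [ 0.65725416 -0.22903811  0.001     ]
```

Emit:
step_arm(
  targets=[
    {"travel":[0,0,-0.002],"angular":[0,0,0],"gripper":0.3},
    {"travel":[0,0,-0.004],"angular":[0,0,0],"gripper":0.3},
    {"travel":[0,0,-0.004],"angular":[0,0,0],"gripper":0.3},
  ],
)

```text
t: 8.7
tool_pos: [0.4504, -0.2877, 0.0507]
tool_rot: [2.224, 2.218, 0.0]
contact_force: [0.6, 0.4, -1.1]
opening: 0.0406
grip_force: 30.9
```

Emit:
step_arm(
  targets=[
    {"travel":[0,0,-0.0015],"angular":[0,0,0],"gripper":0.3},
    {"travel":[0,0,-0.003],"angular":[0,0,0],"gripper":0.3},
    {"travel":[0,0,-0.003],"angular":[0,0,0],"gripper":0.3},
  ],
)

```text
t: 9.0
tool_pos: [0.4506, -0.2883, 0.0507]
tool_rot: [2.224, 2.218, -0.001]
contact_force: [-4.5, 1.3, 8.0]
opening: 0.0406
grip_force: 31.6
```

Contact. I'll release and rise.

Emit:
step_arm(
  targets=[
    {"travel":[0,0,0.001],"angular":[0,0,0],"gripper":0.6},
    {"travel":[0,0,0.001],"angular":[0,0,0],"gripper":0.8},
    {"travel":[0,0,0.001],"angular":[0,0,0],"gripper":1},
    {"travel":[0,0,0.001],"angular":[0,0,0],"gripper":1},
    {"travel":[0,0,0.03],"angular":[0,0,0],"gripper":1},
    {"travel":[0,0,0.08],"angular":[0,0,0],"gripper":1},
    {"travel":[0,0,0.15],"angular":[0,0,0],"gripper":1},
    {"travel":[0,0,0.22],"angular":[0,0,0],"gripper":1},
    {"travel":[0,0,0.26],"angular":[0,0,0],"gripper":1},
    {"travel":[0,0,0.26],"angular":[0,0,0],"gripper":1},
  ],
)

```text
t: 10.0
tool_pos: [0.4525, -0.2894, 0.2102]
tool_rot: [2.218, 2.212, 0.001]
contact_force: [0.2, -0.4, -0.4]
opening: 0.0852
grip_force: 0.0
```

Emit:
step_arm(
  targets=[
    {"travel":[0.07,0.02,0],"angular":[0,0,0],"gripper":1},
    {"travel":[0.14,0.04,0],"angular":[0,0,0],"gripper":1},
    {"travel":[0.21,0.06,0],"angular":[0,0,0],"gripper":1},
    {"travel":[0.28,0.08,0],"angular":[0,0,0],"gripper":1},
    {"travel":[0.34,0.104,0],"angular":[0,0,0],"gripper":1},
    {"travel":[0.34,0.104,0],"angular":[0,0,0],"gripper":1},
    {"travel":[0.34,0.104,0],"angular":[0,0,0],"gripper":1},
  ],
)

```text
t: 10.7
tool_pos: [0.6539, -0.2243, 0.202]
tool_rot: [-2.22, -2.217, 0.003]
contact_force: [-0.3, 0.5, 0.2]
opening: 0.0856
grip_force: 0.0
```

Run:
```python
from h import *
w=cam("wrist","w4.png");s=cam("top","t2.png");o=ctrl.get_obs();print(o["tool_pos"],o["tool_rot"])
b=cv2.imread("pics/w4.png")
a=cv2.imread("pics/s2.png")
cv2.imwrite("pics/c7.png",np.hstack([cv2.resize(cam("scene")["img"][100:300,260:430,::-1],(380,448)),cv2.resize(b[:,80:480],(420,448))]))
for z in(.076,.0): 
    print(z)
```

```text
[ 0.65326443 -0.22531971  0.20346612] [-2.22362721e+00 -2.21653593e+00  1.57569171e-03]
0.076
0.0
```

View pics/c7.png

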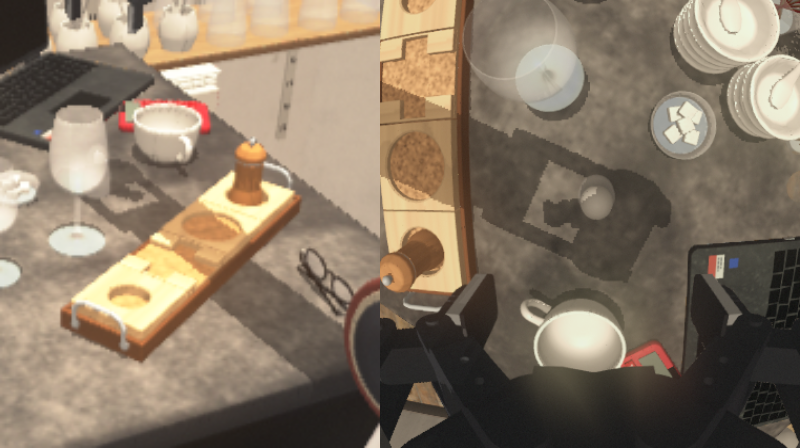

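The mill stands in its well. In the right-hand picture the salt's cap is at (597,206) and its body at (597,192).

Run:
```python
from h import *
w=load("w4")
def c(x,y):return 80+(x-380)*400/420,y*420/448
print(onz(w,*c(597,204),.066,1),onz(w,*c(597,187),.01,1),"mug near",onz(w,*c(580,300),.05,1),onz(w,*c(523,308),.05,1))
```

```text
[ 0.65691263 -0.22662433  0.066     ] [ 0.65734258 -0.21990112  0.01      ] mug near [ 0.63855655 -0.33547865  0.05      ] [ 0.57404884 -0.34690648  0.05      ]
```

Emit:
step_arm(
  targets=[
    {"travel":[0.005,-0.003,-0.03],"angular":[0,0,0],"gripper":1},
    {"travel":[0.005,-0.003,-0.09],"angular":[0,0,0],"gripper":1},
    {"travel":[0.005,-0.003,-0.15],"angular":[0,0,0],"gripper":1},
    {"travel":[0.005,-0.003,-0.21],"angular":[0,0,0],"gripper":1},
    {"travel":[0.005,-0.003,-0.26],"angular":[0,0,0],"gripper":1},
    {"travel":[0.005,-0.003,-0.29],"angular":[0,0,0],"gripper":1},
    {"travel":[0.005,-0.003,-0.302],"angular":[0,0,0],"gripper":1},
    {"travel":[0.005,-0.003,-0.302],"angular":[0,0,0],"gripper":1},
  ],
)

```text
t: 11.65
tool_pos: [0.6567, -0.227, 0.0227]
tool_rot: [-2.224, -2.217, 0.001]
contact_force: [-0.5, 0.1, -0.1]
opening: 0.0855
grip_force: 0.0
```

Emit:
step_arm(
  targets=[
    {"travel":[0,0,0],"angular":[0,0,0],"gripper":0.3},
    {"travel":[0,0,0],"angular":[0,0,0],"gripper":0.3},
    {"travel":[0,0,0],"angular":[0,0,0],"gripper":0.3},
    {"travel":[0,0,0],"angular":[0,0,0],"gripper":0.3},
    {"travel":[0,0,0],"angular":[0,0,0],"gripper":0.3},
    {"travel":[0,0,0],"angular":[0,0,0],"gripper":0.3},
    {"travel":[0,0,0],"angular":[0,0,0],"gripper":0.3},
  ],
  squeeze=30,
)

```text
t: 12.35
tool_pos: [0.6581, -0.2273, 0.025]
tool_rot: [2.223, 2.217, 0.001]
contact_force: [-1.0, 0.5, 5.6]
opening: 0.0275
grip_force: 29.6
```

Emit:
step_arm(
  targets=[
    {"travel":[0,0,0],"angular":[0,0,0],"gripper":0.7},
    {"travel":[0,0,0],"angular":[0,0,0],"gripper":0.7},
    {"travel":[0,0,-0.01],"angular":[0,0,0],"gripper":0.7},
    {"travel":[0,0,-0.014],"angular":[0,0,0],"gripper":0.7},
    {"travel":[0,0,-0.014],"angular":[0,0,0],"gripper":0.7},
    {"travel":[0,0,-0.014],"angular":[0,0,0],"gripper":0.3},
    {"travel":[0,0,-0.014],"angular":[0,0,0],"gripper":0.3},
    {"travel":[0,0,-0.014],"angular":[0,0,0],"gripper":0.3},
    {"travel":[0,0,-0.014],"angular":[0,0,0],"gripper":0.3},
    {"travel":[0,0,-0.014],"angular":[0,0,0],"gripper":0.3},
  ],
  squeeze=30,
)

```text
t: 13.35
tool_pos: [0.6575, -0.2271, 0.0155]
tool_rot: [2.224, 2.218, 0.0]
contact_force: [0.2, -0.5, 0.2]
opening: 0.03
grip_force: 29.6
```

Emit:
step_arm(
  targets=[
    {"travel":[0,0,0.03],"angular":[0,0,0],"gripper":0.3},
    {"travel":[0,0,0.07],"angular":[0,0,0],"gripper":0.3},
    {"travel":[0,0,0.13],"angular":[0,0,0],"gripper":0.3},
    {"travel":[0,0,0.19],"angular":[0,0,0],"gripper":0.3},
    {"travel":[0,0,0.25],"angular":[0,0,0],"gripper":0.3},
    {"travel":[0,0,0.31],"angular":[0,0,0],"gripper":0.3},
    {"travel":[0,0,0.35],"angular":[0,0,0],"gripper":0.3},
    {"travel":[0,0,0.35],"angular":[0,0,0],"gripper":0.3},
    {"travel":[0,0,0.35],"angular":[0,0,0],"gripper":0.3},
  ],
)

```text
t: 14.25
tool_pos: [0.6574, -0.227, 0.2257]
tool_rot: [2.224, 2.218, 0.001]
contact_force: [-0.0, -0.3, -0.5]
opening: 0.0294
grip_force: 29.7
```

Run:
```python
from h import *
b=cam("wrist","w5.png")["img"][...,::-1];s=cam("scene","s3.png")["img"][...,::-1]
T=ctrl.get_obs()["tool_pos"];u,v=map(int,proj(load("s3"),T));print(T,u,v)
u=min(max(u,70),490);v=min(max(v,60),350)
cv2.imwrite("pics/c8.png",np.hstack([cv2.resize(s[v-60:v+70,u-60:u+60],(380,412)),cv2.resize(b[200:400,180:380],(412,412),interpolation=cv2.INTER_CUBIC)]))
```

```text
[ 0.65623016 -0.22643648  0.22255996] 304 121
```

View pics/c8.png

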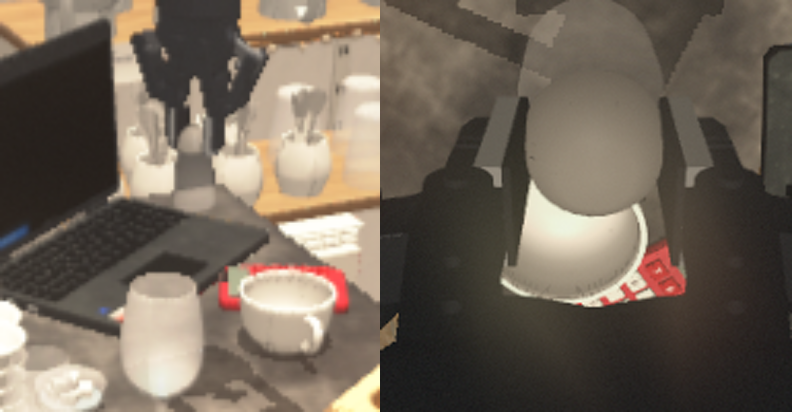

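The salt is held upright just below its cap. I'll move it back over the caddy and refine the salt well from the first wrist image.

Emit:
step_arm(
  targets=[
    {"travel":[-0.06,0,0],"angular":[0,0,0],"gripper":0.3},
    {"travel":[-0.12,0,0],"angular":[0,0,0],"gripper":0.3},
    {"travel":[-0.18,0,0],"angular":[0,0,0],"gripper":0.3},
    {"travel":[-0.24,0,0],"angular":[0,0,0],"gripper":0.3},
    {"travel":[-0.3,0.04,0],"angular":[0,0,0],"gripper":0.3},
    {"travel":[-0.334,0.1,0],"angular":[0,0,0],"gripper":0.3},
    {"travel":[-0.334,0.17,0],"angular":[0,0,0],"gripper":0.3},
    {"travel":[-0.334,0.24,0],"angular":[0,0,0],"gripper":0.3},
    {"travel":[-0.334,0.31,0],"angular":[0,0,0],"gripper":0.3},
    {"travel":[-0.334,0.36,0],"angular":[0,0,0],"gripper":0.3},
  ],
)

```text
t: 15.35
tool_pos: [0.4554, -0.0087, 0.2228]
tool_rot: [-2.221, -2.217, 0.003]
contact_force: [0.8, -0.4, -1.6]
opening: 0.03
grip_force: 29.9
```

Emit:
step_arm(
  targets=[
    {"travel":[0,0.025,0],"angular":[0,0,0],"gripper":0.3},
    {"travel":[0,0.03,0],"angular":[0,0,0],"gripper":0.3},
    {"travel":[0,0.03,0],"angular":[0,0,0],"gripper":0.3},
    {"travel":[0,0.03,0],"angular":[0,0,0],"gripper":0.3},
  ],
)

```text
t: 15.75
tool_pos: [0.4566, 0.0063, 0.2242]
tool_rot: [-2.225, -2.217, 0.002]
contact_force: [0.6, -0.4, -0.8]
opening: 0.0297
grip_force: 29.9
```

Run:
```python
from h import *
print(ctrl.get_obs()["tool_pos"])
for n,fish,box,z in(("w1",1,(285,325,245,297),.036),("top0",0,(228,260,264,297),.036),("scene0",0,(215,250,295,340),.036)):
    d=load(n);b=d["img"][:,:,::-1].copy();lab=cv2.cvtColor(b,cv2.COLOR_BGR2GRAY)
    y0,y1,x0,x1=box;g=lab[y0:y1,x0:x1]
    t,m=cv2.threshold(g,0,255,cv2.THRESH_BINARY_INV+cv2.THRESH_OTSU)
    m=cv2.morphologyEx(m,cv2.MORPH_CLOSE,np.ones((5,5)));
    cs=cv2.findContours(m,0,1)[0]
    for c in sorted(cs,key=cv2.contourArea)[-2:]:
        P=np.array([onz(d,u+x0,v+y0,z,fish)[:2] for u,v in c.reshape(-1,2)])*1000
        (cx,cy),r=cv2.minEnclosingCircle(P.astype(np.float32));print(n,t,len(P),(cx,cy),2*r,P.min(0),P.max(0))
```

```text
[0.45660865 0.00632352 0.224244  ]
w1 162.0 32 (464.11102294921875, 24.19995880126953) 21.628511428833008 [458.35156393  15.04710472] [469.8704548   33.35281506]
w1 162.0 105 (456.2839050292969, 10.369839668273926) 50.43479919433594 [432.37253382 -11.24064724] [481.08023724  21.51674895]
top0 220.0 64 (458.5894775390625, 10.949236869812012) 52.41692352294922 [433.3266708  -12.16938133] [483.48432908  35.80080938]
scene0 175.0 52 (508.9679870605469, -7.494060516357422) 87.39332580566406 [505.97590203 -51.11513419] [549.55898033  36.12701428]
scene0 175.0 118 (434.147705078125, 48.147193908691406) 133.0651092529297 [373.94161686 -11.7602193 ] [496.32453053 108.0546    ]
```

Emit:
step_arm(
  targets=[
    {"travel":[0.001,0.0045,-0.05],"angular":[0,0,0],"gripper":0.3},
    {"travel":[0.001,0.0045,-0.11],"angular":[0,0,0],"gripper":0.3},
    {"travel":[0.001,0.0045,-0.17],"angular":[0,0,0],"gripper":0.3},
    {"travel":[0.001,0.0045,-0.22],"angular":[0,0,0],"gripper":0.3},
    {"travel":[0.001,0.0045,-0.26],"angular":[0,0,0],"gripper":0.3},
    {"travel":[0.001,0.0045,-0.285],"angular":[0,0,0],"gripper":0.3},
    {"travel":[0.001,0.0045,-0.3],"angular":[0,0,0],"gripper":0.3},
    {"travel":[0.001,0.0045,-0.308],"angular":[0,0,0],"gripper":0.3},
    {"travel":[0.001,0.0045,-0.312],"angular":[0,0,0],"gripper":0.3},
    {"travel":[0.001,0.0045,-0.312],"angular":[0,0,0],"gripper":0.3},
  ],
)

```text
t: 16.75
tool_pos: [0.4581, 0.0094, 0.0386]
tool_rot: [2.224, 2.218, 0.001]
contact_force: [-0.2, 0.4, -1.4]
opening: 0.0297
grip_force: 29.9
```

Emit:
step_arm(
  targets=[
    {"travel":[0,0,-0.002],"angular":[0,0,0],"gripper":0.3},
    {"travel":[0,0,-0.004],"angular":[0,0,0],"gripper":0.3},
    {"travel":[0,0,-0.004],"angular":[0,0,0],"gripper":0.3},
  ],
)

```text
t: 17.05
tool_pos: [0.4578, 0.0097, 0.0359]
tool_rot: [2.224, 2.218, 0.0]
contact_force: [0.1, 0.9, -1.0]
opening: 0.0295
grip_force: 29.9
```

Emit:
step_arm(
  targets=[
    {"travel":[0,0,-0.0015],"angular":[0,0,0],"gripper":0.3},
    {"travel":[0,0,-0.003],"angular":[0,0,0],"gripper":0.3},
    {"travel":[0,0,-0.003],"angular":[0,0,0],"gripper":0.3},
  ],
)

```text
t: 17.35
tool_pos: [0.4574, 0.0098, 0.0337]
tool_rot: [-2.224, -2.218, 0.0]
contact_force: [-0.7, 0.2, -0.0]
opening: 0.0298
grip_force: 29.9
```

Emit:
step_arm(
  targets=[
    {"travel":[0,0,-0.002],"angular":[0,0,0],"gripper":0.3},
    {"travel":[0,0,-0.002],"angular":[0,0,0],"gripper":0.3},
  ],
)

```text
t: 17.55
tool_pos: [0.4578, 0.0097, 0.0334]
tool_rot: [-2.224, -2.219, 0.0]
contact_force: [-2.2, 0.2, 3.7]
opening: 0.0296
grip_force: 30.5
```

Emit:
step_arm(
  targets=[
    {"travel":[0,0,0.001],"angular":[0,0,0],"gripper":0.5},
    {"travel":[0,0,0.001],"angular":[0,0,0],"gripper":0.7},
    {"travel":[0,0,0.001],"angular":[0,0,0],"gripper":1},
    {"travel":[0,0,0.001],"angular":[0,0,0],"gripper":1},
    {"travel":[0,0,0.03],"angular":[0,0,0],"gripper":1},
    {"travel":[0,0,0.09],"angular":[0,0,0],"gripper":1},
    {"travel":[0,0,0.16],"angular":[0,0,0],"gripper":1},
    {"travel":[0,0,0.24],"angular":[0,0,0],"gripper":1},
    {"travel":[0,0,0.31],"angular":[0,0,0],"gripper":1},
    {"travel":[0,0,0.34],"angular":[0,0,0],"gripper":1},
  ],
)

```text
t: 18.55
tool_pos: [0.4595, 0.0095, 0.2421]
tool_rot: [2.22, 2.214, 0.008]
contact_force: [0.2, -0.4, -1.0]
opening: 0.0855
grip_force: 0.0
```

Run:
```python
from h import *
b=cam("wrist","w6.png")["img"][...,::-1];s=cam("scene","s4.png")["img"][...,::-1];print(ctrl.get_obs()["tool_pos"])
cv2.imwrite("pics/c9.png",np.hstack([cv2.resize(s[120:270,220:350],(360,415),interpolation=cv2.INTER_CUBIC),cv2.resize(b[60:400,200:560],(440,415),interpolation=cv2.INTER_CUBIC)]))
```

```text
[0.45959921 0.00944755 0.24074997]
```

View pics/c9.png

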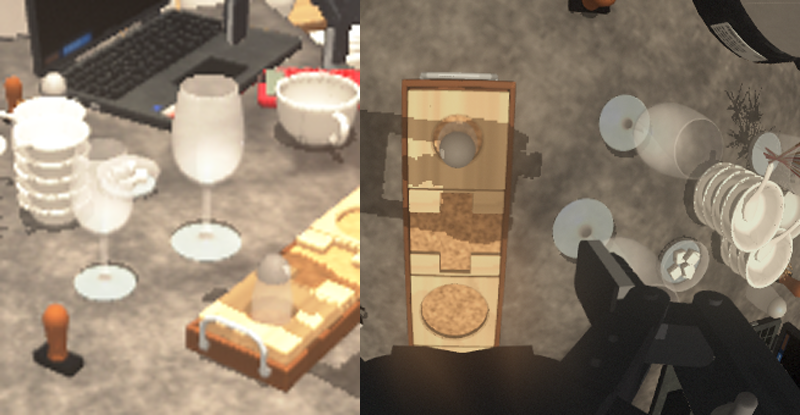

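The salt stands in its well. In the right-hand picture the small glass's foot is centred at (625,124). The vase foot is at (766,150) and the cup stack around (735,210).

Run:
```python
from h import *
w=load("w6");t=load("top0");s=load("scene0")
def c(x,y):return 200+(x-360)*360/440,60+y*340/415
for p in((625,124),(625,95),(625,152),(600,124),(650,124)):print("foot",onz(w,*c(*p),.004,1)[:2])
print("tall",onz(w,*c(584,228),.004,1)[:2])
print("vase",onz(w,*c(766,150),.003,1),"spoongroove",onz(w,*c(456,232),.03,1),"salt",onz(w,*c(458,150),.084,1))
print("cups top",onz(t,310,93,.09),onz(t,337,75,.09),"vase t",onz(t,288,77,.05),"bowl",onz(t,348,123,.03))
print("cupstack near edge",onz(t,306,125,.02))
```

```text
foot [0.64499751 0.0265559 ]
foot [0.64302462 0.05925382]
foot [ 0.64762069 -0.0056133 ]
foot [0.61427834 0.02559581]
foot [0.67744133 0.02774839]
tall [ 0.60505338 -0.09711015]
vase [0.87311516 0.00208472 0.003     ] spoongroove [ 0.45494866 -0.08818615  0.03      ] salt [0.45767706 0.01109    0.084     ]
cups top [ 0.79295106 -0.05345724  0.09      ] [ 0.8365722  -0.11421047  0.09      ] vase t [ 0.84882419 -0.00443614  0.05      ] bowl [ 0.74603073 -0.14907886  0.03      ]
cupstack near edge [ 0.74281647 -0.0498374   0.02      ]
```

Emit:
step_arm(
  targets=[
    {"travel":[0.06,0.01,0],"angular":[0,0,0],"gripper":1},
    {"travel":[0.13,0.02,0],"angular":[0,0,0],"gripper":1},
    {"travel":[0.2,0.029,0],"angular":[0,0,0],"gripper":1},
    {"travel":[0.26,0.029,0],"angular":[0,0,0],"gripper":1},
    {"travel":[0.3,0.029,0],"angular":[0,0,0],"gripper":1},
    {"travel":[0.311,0.029,0],"angular":[0,0,0],"gripper":1},
    {"travel":[0.311,0.029,0],"angular":[0,0,0],"gripper":1},
    {"travel":[0.311,0.029,0],"angular":[0,0,0],"gripper":1},
  ],
)

```text
t: 19.45
tool_pos: [0.643, 0.0272, 0.2355]
tool_rot: [-2.223, -2.217, 0.002]
contact_force: [0.5, -0.9, -0.0]
opening: 0.0855
grip_force: 0.0
```

Emit:
step_arm(
  targets=[
    {"travel":[0,0,-0.03],"angular":[0,0,0],"gripper":1},
    {"travel":[0,0,-0.07],"angular":[0,0,0],"gripper":1},
    {"travel":[0,0,-0.11],"angular":[0,0,0],"gripper":1},
    {"travel":[0,0,-0.13],"angular":[0,0,0],"gripper":1},
    {"travel":[0,0,-0.13],"angular":[0,0,0],"gripper":1},
  ],
)

```text
t: 19.95
tool_pos: [0.6417, 0.0273, 0.1552]
tool_rot: [-2.222, -2.216, 0.006]
contact_force: [-0.4, 0.2, -0.4]
opening: 0.0852
grip_force: 0.0
```

Emit:
step_arm(
  targets=[
    {"travel":[0.006,0,0],"angular":[0,0,0],"gripper":1},
    {"travel":[0.006,0,-0.03],"angular":[0,0,0],"gripper":1},
    {"travel":[0.006,0,-0.06],"angular":[0,0,0],"gripper":1},
    {"travel":[0.006,0,-0.09],"angular":[0,0,0],"gripper":1},
    {"travel":[0.006,0,-0.1],"angular":[0,0,0],"gripper":1},
    {"travel":[0.006,0,-0.1],"angular":[0,0,0],"gripper":1},
    {"travel":[0.006,0,-0.1],"angular":[0,0,0],"gripper":1},
  ],
)

```text
t: 20.65
tool_pos: [0.6479, 0.0271, 0.0986]
tool_rot: [2.224, 2.218, 0.0]
contact_force: [0.2, 0.6, 0.6]
opening: 0.0854
grip_force: 0.0
```

Emit:
step_arm(
  targets=[
    {"travel":[0,0,0],"angular":[0,0,0],"gripper":0.8},
    {"travel":[0,0,0],"angular":[0,0,0],"gripper":0.65},
    {"travel":[0,0,0],"angular":[0,0,0],"gripper":0.65},
    {"travel":[0,0,0],"angular":[0,0,0],"gripper":0.65},
    {"travel":[0,0,0],"angular":[0,0,0],"gripper":0.65},
    {"travel":[0,0,0],"angular":[0,0,0],"gripper":0.65},
  ],
  squeeze=30,
)

```text
t: 21.25
tool_pos: [0.6478, 0.0271, 0.0987]
tool_rot: [2.224, 2.219, 0.0]
contact_force: [-0.6, 0.5, 0.9]
opening: 0.0556
grip_force: 0.2
```

Emit:
step_arm(
  targets=[
    {"travel":[0,0,0],"angular":[0,0,0],"gripper":0.55},
    {"travel":[0,0,0],"angular":[0,0,0],"gripper":0.55},
    {"travel":[0,0,0],"angular":[0,0,0],"gripper":0.55},
  ],
  squeeze=25,
)

```text
t: 21.55
tool_pos: [0.648, 0.0271, 0.0991]
tool_rot: [2.224, 2.218, 0.001]
contact_force: [-1.3, -0.4, 3.2]
opening: 0.0525
grip_force: 26.5
```

Emit:
step_arm(
  targets=[
    {"travel":[0,0,0],"angular":[0,0,0],"gripper":0.8},
    {"travel":[0,0,0],"angular":[0,0,0],"gripper":1},
    {"travel":[0,0,0],"angular":[0,0,0],"gripper":1},
    {"travel":[-0.002,0,-0.01],"angular":[0,0,0],"gripper":1},
    {"travel":[-0.002,0,-0.016],"angular":[0,0,0],"gripper":1},
    {"travel":[-0.002,0,-0.016],"angular":[0,0,0],"gripper":1},
  ],
)

```text
t: 22.15
tool_pos: [0.6457, 0.0272, 0.0876]
tool_rot: [-2.223, -2.217, 0.002]
contact_force: [-0.3, 0.1, 0.6]
opening: 0.0856
grip_force: 0.0
```

Emit:
step_arm(
  targets=[
    {"travel":[0,0,0],"angular":[0,0,0],"gripper":0.7},
    {"travel":[0,0,0],"angular":[0,0,0],"gripper":0.55},
    {"travel":[0,0,0],"angular":[0,0,0],"gripper":0.55},
    {"travel":[0,0,0],"angular":[0,0,0],"gripper":0.55},
    {"travel":[0,0,0],"angular":[0,0,0],"gripper":0.55},
    {"travel":[0,0,0],"angular":[0,0,0],"gripper":0.55},
  ],
  squeeze=30,
)

```text
t: 22.75
tool_pos: [0.6469, 0.027, 0.0896]
tool_rot: [2.224, 2.218, 0.001]
contact_force: [-1.0, -0.1, 3.5]
opening: 0.0558
grip_force: 32.1
```

Emit:
step_arm(
  targets=[
    {"travel":[0,0,0.01],"angular":[0,0,0],"gripper":0.55},
    {"travel":[0,0,0.03],"angular":[0,0,0],"gripper":0.55},
    {"travel":[0,0,0.06],"angular":[0,0,0],"gripper":0.55},
    {"travel":[0,0,0.1],"angular":[0,0,0],"gripper":0.55},
    {"travel":[0,0,0.14],"angular":[0,0,0],"gripper":0.55},
    {"travel":[0,0,0.18],"angular":[0,0,0],"gripper":0.55},
    {"travel":[0,0,0.22],"angular":[0,0,0],"gripper":0.55},
    {"travel":[0,0,0.245],"angular":[0,0,0],"gripper":0.55},
    {"travel":[0,0,0.245],"angular":[0,0,0],"gripper":0.55},
    {"travel":[0,0,0.245],"angular":[0,0,0],"gripper":0.55},
  ],
)

```text
t: 23.75
tool_pos: [0.6464, 0.0271, 0.2359]
tool_rot: [-2.224, -2.218, 0.0]
contact_force: [0.1, -0.1, -2.5]
opening: 0.0555
grip_force: 31.6
```

Run:
```python
from h import *
b=cam("wrist","w7.png")["img"][...,::-1];s=cam("scene","s5.png")["img"][...,::-1];print(ctrl.get_obs()["tool_pos"],ctrl.get_obs()["contact_force"])
cv2.imwrite("pics/c10.png",np.hstack([cv2.resize(s[50:280,180:350],(360,487),interpolation=cv2.INTER_CUBIC),cv2.resize(b[60:420,120:445],(440,487),interpolation=cv2.INTER_CUBIC)]))
```

```text
[0.6456465  0.02716307 0.23398985] [-0.52245934  0.17769368 -1.58949616]
```

View pics/c10.png

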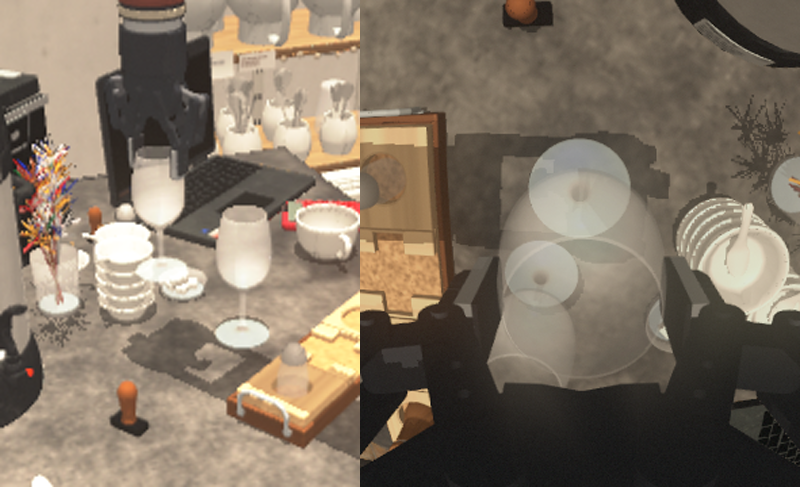

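The glass is held upright, foot centre at (580,188) in the right-hand picture. I'll carry it over its well.

Emit:
step_arm(
  targets=[
    {"travel":[-0.04,0,0],"angular":[0,0,0],"gripper":0.55},
    {"travel":[-0.1,0,0],"angular":[0,0,0],"gripper":0.55},
    {"travel":[-0.16,0,0],"angular":[0,0,0],"gripper":0.55},
    {"travel":[-0.22,0,0],"angular":[0,0,0],"gripper":0.55},
    {"travel":[-0.28,-0.02,0],"angular":[0,0,0],"gripper":0.55},
    {"travel":[-0.31,-0.07,0],"angular":[0,0,0],"gripper":0.55},
    {"travel":[-0.323,-0.13,0],"angular":[0,0,0],"gripper":0.55},
    {"travel":[-0.323,-0.19,0],"angular":[0,0,0],"gripper":0.55},
    {"travel":[-0.323,-0.25,0],"angular":[0,0,0],"gripper":0.55},
    {"travel":[-0.323,-0.31,0],"angular":[0,0,0],"gripper":0.55},
  ],
)

```text
t: 24.85
tool_pos: [0.4518, -0.1599, 0.2344]
tool_rot: [-2.223, -2.217, 0.001]
contact_force: [1.0, 0.7, -1.2]
opening: 0.0559
grip_force: 31.9
```

Emit:
step_arm(
  targets=[
    {"travel":[0,-0.04,0],"angular":[0,0,0],"gripper":0.55},
    {"travel":[0,-0.05,0],"angular":[0,0,0],"gripper":0.55},
    {"travel":[0,-0.05,0],"angular":[0,0,0],"gripper":0.55},
    {"travel":[0,-0.05,0],"angular":[0,0,0],"gripper":0.55},
  ],
)

```text
t: 25.25
tool_pos: [0.4525, -0.1879, 0.2352]
tool_rot: [-2.222, -2.218, -0.0]
contact_force: [-0.5, 0.5, -1.7]
opening: 0.0554
grip_force: 31.8
```

Run:
```python
from h import *
w=load("w7");print("foot",onz(w,282.5,199,.148,1),"tall top->foot",onz(w,120+(542-360)*325/440,60+274*360/487,.004,1))
print(ctrl.get_obs()["tool_pos"])
```

```text
foot [0.64587409 0.02851458 0.148     ] tall top->foot [ 0.60607929 -0.097523    0.004     ]
[ 0.4525189  -0.1878932   0.23517861]
```

Emit:
step_arm(
  targets=[
    {"travel":[0,-0.0025,-0.03],"angular":[0,0,0],"gripper":0.55},
    {"travel":[0,-0.0025,-0.07],"angular":[0,0,0],"gripper":0.55},
    {"travel":[0,-0.0025,-0.11],"angular":[0,0,0],"gripper":0.55},
    {"travel":[0,-0.0025,-0.145],"angular":[0,0,0],"gripper":0.55},
    {"travel":[0,-0.0025,-0.17],"angular":[0,0,0],"gripper":0.55},
    {"travel":[0,-0.0025,-0.185],"angular":[0,0,0],"gripper":0.55},
    {"travel":[0,-0.0025,-0.192],"angular":[0,0,0],"gripper":0.55},
    {"travel":[0,-0.0025,-0.196],"angular":[0,0,0],"gripper":0.55},
    {"travel":[0,-0.0025,-0.196],"angular":[0,0,0],"gripper":0.55},
  ],
)

```text
t: 26.15
tool_pos: [0.4532, -0.1905, 0.119]
tool_rot: [2.224, 2.218, 0.0]
contact_force: [0.5, -0.3, -2.0]
opening: 0.056
grip_force: 31.8
```

Emit:
step_arm(
  targets=[
    {"travel":[0,0,-0.0015],"angular":[0,0,0],"gripper":0.55},
    {"travel":[0,0,-0.003],"angular":[0,0,0],"gripper":0.55},
    {"travel":[0,0,-0.003],"angular":[0,0,0],"gripper":0.55},
  ],
)

```text
t: 26.45
tool_pos: [0.4529, -0.1905, 0.1169]
tool_rot: [2.224, 2.218, 0.0]
contact_force: [0.0, 0.5, -1.4]
opening: 0.0558
grip_force: 31.8
```

Emit:
step_arm(
  targets=[
    {"travel":[0,0,-0.001],"angular":[0,0,0],"gripper":0.55},
    {"travel":[0,0,-0.002],"angular":[0,0,0],"gripper":0.55},
    {"travel":[0,0,-0.002],"angular":[0,0,0],"gripper":0.55},
  ],
)

```text
t: 26.75
tool_pos: [0.4529, -0.1905, 0.1157]
tool_rot: [2.224, 2.218, -0.0]
contact_force: [-0.1, -0.1, 0.4]
opening: 0.0555
grip_force: 32.0
```

Emit:
step_arm(
  targets=[
    {"travel":[0,0,-0.0015],"angular":[0,0,0],"gripper":0.55},
    {"travel":[0,0,-0.0015],"angular":[0,0,0],"gripper":0.55},
  ],
)

```text
t: 26.95
tool_pos: [0.453, -0.1908, 0.1156]
tool_rot: [2.224, 2.218, -0.001]
contact_force: [-2.0, -0.3, 4.1]
opening: 0.0558
grip_force: 32.9
```

Emit:
step_arm(
  targets=[
    {"travel":[0,0,0.001],"angular":[0,0,0],"gripper":0.75},
    {"travel":[0,0,0.001],"angular":[0,0,0],"gripper":0.9},
    {"travel":[0,0,0.001],"angular":[0,0,0],"gripper":1},
    {"travel":[0,0,0.001],"angular":[0,0,0],"gripper":1},
    {"travel":[0,0,0.03],"angular":[0,0,0],"gripper":1},
    {"travel":[0,0,0.08],"angular":[0,0,0],"gripper":1},
    {"travel":[0,0,0.14],"angular":[0,0,0],"gripper":1},
    {"travel":[0,0,0.2],"angular":[0,0,0],"gripper":1},
    {"travel":[0,0,0.22],"angular":[0,0,0],"gripper":1},
    {"travel":[0,0,0.22],"angular":[0,0,0],"gripper":1},
  ],
)

```text
t: 27.95
tool_pos: [0.4538, -0.191, 0.2488]
tool_rot: [2.221, 2.215, 0.002]
contact_force: [-0.1, -0.1, -0.4]
opening: 0.0853
grip_force: 0.0
```

Emit:
step_arm(
  targets=[
    {"travel":[0.01,0.04,0],"angular":[0,0,0.1],"gripper":1},
    {"travel":[0.03,0.12,0],"angular":[0,0,0.2],"gripper":1},
    {"travel":[0.05,0.2,0],"angular":[0,0,0.3],"gripper":1},
    {"travel":[0.07,0.28,0],"angular":[0,0,0.4],"gripper":1},
    {"travel":[0.09,0.36,0],"angular":[0,0,0.5],"gripper":1},
    {"travel":[0.11,0.44,0],"angular":[0,0,0.6],"gripper":1},
    {"travel":[0.13,0.52,0],"angular":[0,0,0.7],"gripper":1},
    {"travel":[0.15,0.6,0],"angular":[0,0,0.7],"gripper":1},
    {"travel":[0.17,0.68,0],"angular":[0,0,0.7],"gripper":1},
    {"travel":[0.19,0.74,0],"angular":[0,0,0.7],"gripper":1},
  ],
)

```text
t: 28.95
tool_pos: [0.5655, 0.2562, 0.243]
tool_rot: [-1.535, -2.737, 0.005]
contact_force: [0.3, -0.0, 0.0]
opening: 0.0855
grip_force: 0.0
```

Emit:
step_arm(
  targets=[
    {"travel":[0.017,0.06,-0.02],"angular":[0,0,0.15],"gripper":1},
    {"travel":[0.017,0.1,-0.05],"angular":[0,0,0.3],"gripper":1},
    {"travel":[0.017,0.109,-0.09],"angular":[0,0,0.45],"gripper":1},
    {"travel":[0.017,0.109,-0.13],"angular":[0,0,0.6],"gripper":1},
    {"travel":[0.017,0.109,-0.16],"angular":[0,0,0.684],"gripper":0.7},
    {"travel":[0.017,0.109,-0.16],"angular":[0,0,0.684],"gripper":0.7},
    {"travel":[0.017,0.109,-0.16],"angular":[0,0,0.684],"gripper":0.7},
    {"travel":[0.017,0.109,-0.16],"angular":[0,0,0.684],"gripper":0.7},
  ],
)

```text
t: 29.75
tool_pos: [0.5774, 0.3191, 0.1512]
tool_rot: [0.758, 3.048, 0.001]
contact_force: [-0.5, 0.7, 0.1]
opening: 0.0598
grip_force: 0.0
```

Run:
```python
from h import *
d=cam("wrist","w8.png");o=ctrl.get_obs();a=np.arctan2(o["tool_rot"][1],o["tool_rot"][0]);print(o["tool_pos"],"psi",np.degrees(2*a)-90)
hsv=cv2.cvtColor(d["img"],cv2.COLOR_RGB2HSV)
m=((hsv[...,2]>150)&(hsv[...,1]<60)).astype(np.uint8)
for c in cv2.findContours(m,0,1)[0]:
    if cv2.contourArea(c)<150: continue
    P=np.array([onz(d,u,v,.007,1)[:2] for u,v in c.reshape(-1,2)])*1000
    r=cv2.minAreaRect(P.astype(np.float32));print(r,len(c))
t=cam("top","t3.png");h2=cv2.cvtColor(t["img"],cv2.COLOR_RGB2HSV)
```

```text
[0.57767453 0.31918961 0.15185419] psi 62.07443134326226
((652.165771484375, -392.5733642578125), (59.284706115722656, 346.2390441894531), 16.277769088745117) 147
((589.3193359375, -94.3309555053711), (49.43428421020508, 74.2506332397461), 8.210148811340332) 90
((533.3764038085938, 63.66630172729492), (34.497318267822266, 62.317726135253906), 12.75252914428711) 172
((637.22607421875, 312.5211181640625), (32.611480712890625, 39.77863693237305), 53.43651580810547) 165
((758.2996215820312, 506.1251220703125), (181.0021209716797, 152.783447265625), 43.32672882080078) 328
((450.08721923828125, 34.077945709228516), (21.059114456176758, 80.66902160644531), 86.90478515625) 123
((648.1206665039062, 399.1915283203125), (112.84239959716797, 110.32850646972656), 49.2769660949707) 660
((454.8658447265625, 130.092041015625), (29.849618911743164, 37.34279251098633), 16.775901794433594) 117
((513.629638671875, 259.8027038574219), (35.75847244262695, 15.79745864868164), 79.42440032958984) 83
((576.2451171875, 319.3771057128906), (19.755374908447266, 83.48123168945312), 62.66236877441406) 176
((399.7456970214844, 90.38013458251953), (26.269573211669922, 29.186927795410156), 0.8351700305938721) 67
((559.3023071289062, 451.3184814453125), (26.86370086669922, 19.837507247924805), 42.12862777709961) 85
((547.1432495117188, 373.3247985839844), (54.19779586791992, 59.65888595581055), 35.71381759643555) 315
((575.4468994140625, 427.2734375), (71.81734466552734, 65.0111083984375), 39.27985763549805) 443
((478.72491455078125, 325.0385437011719), (57.5321159362793, 21.422115325927734), 51.89997482299805) 196
```

Emit:
step_arm(
  targets=[
    {"travel":[0,0,-0.04],"angular":[0,0,0.01],"gripper":0.6},
    {"travel":[0,0,-0.09],"angular":[0,0,0.01],"gripper":0.6},
    {"travel":[0,0,-0.14],"angular":[0,0,0.01],"gripper":0.6},
    {"travel":[0,0,-0.18],"angular":[0,0,0.01],"gripper":0.6},
    {"travel":[0,0,-0.21],"angular":[0,0,0.01],"gripper":0.6},
    {"travel":[0,0,-0.23],"angular":[0,0,0.01],"gripper":0.6},
    {"travel":[0,0,-0.24],"angular":[0,0,0.01],"gripper":0.6},
    {"travel":[0,0,-0.245],"angular":[0,0,0.01],"gripper":0.6},
    {"travel":[0,0,-0.247],"angular":[0,0,0.01],"gripper":0.6},
    {"travel":[0,0,-0.247],"angular":[0,0,0.01],"gripper":0.6},
  ],
)

```text
t: 30.85
tool_pos: [0.5777, 0.3194, 0.0033]
tool_rot: [0.744, 3.051, 0.002]
contact_force: [-0.6, 0.2, 0.4]
opening: 0.0514
grip_force: 0.0
```

Emit:
step_arm(
  targets=[
    {"travel":[0,0,0],"angular":[0,0,0],"gripper":0.35},
    {"travel":[0,0,0],"angular":[0,0,0],"gripper":0.35},
    {"travel":[0,0,0],"angular":[0,0,0],"gripper":0.35},
    {"travel":[0,0,0],"angular":[0,0,0],"gripper":0.35},
  ],
)

```text
t: 31.25
tool_pos: [0.5771, 0.3191, 0.0025]
tool_rot: [0.745, 3.052, 0.0]
contact_force: [-0.2, -0.2, -0.2]
opening: 0.0297
grip_force: 0.0
```

Emit:
step_arm(
  targets=[
    {"travel":[0,0,-0.0025],"angular":[0,0,0],"gripper":0.3},
    {"travel":[0,0,-0.0025],"angular":[0,0,0],"gripper":0.1},
    {"travel":[0,0,-0.0025],"angular":[0,0,0],"gripper":0.1},
    {"travel":[0,0,-0.0025],"angular":[0,0,0],"gripper":0.1},
    {"travel":[0,0,-0.0025],"angular":[0,0,0],"gripper":0.1},
    {"travel":[0,0,-0.0025],"angular":[0,0,0],"gripper":0.1},
  ],
  squeeze=25,
)

```text
t: 31.85
tool_pos: [0.577, 0.319, 0.0009]
tool_rot: [0.745, 3.052, 0.0]
contact_force: [0.7, 0.0, -0.9]
opening: 0.0086
grip_force: 0.0
```

Emit:
step_arm(
  targets=[
    {"travel":[0,0,0],"angular":[0,0,0],"gripper":0},
    {"travel":[0,0,0],"angular":[0,0,0],"gripper":0},
    {"travel":[0,0,0],"angular":[0,0,0],"gripper":0},
  ],
  squeeze=20,
)

```text
t: 32.15
tool_pos: [0.577, 0.319, 0.0008]
tool_rot: [-0.745, -3.052, 0.0]
contact_force: [0.9, -0.2, -0.6]
opening: 0.0
grip_force: 0.0
```

Run:
```python
from h import *
cam("wrist","w9.png");cam("top","t4.png");cam("scene","s6.png");print(ctrl.get_obs()["opening"])
b=cv2.imread("pics/w9.png");s=cv2.imread("pics/s6.png");t=cv2.imread("pics/t4.png")
cv2.imwrite("pics/c11.png",np.hstack([cv2.resize(s[200:320,120:290],(400,282*400//400),interpolation=cv2.INTER_CUBIC),cv2.resize(b[200:400,180:463],(400,282),interpolation=cv2.INTER_CUBIC)]))
a=cv2.imread("pics/c11.png");q=np.hstack([cv2.resize(t[140:250,100:256],(400,282),interpolation=cv2.INTER_CUBIC),cv2.resize(s[100:270,260:430],(400,282),interpolation=cv2.INTER_CUBIC)])
cv2.imwrite("pics/c11.png",np.vstack([a,q]))
```

```text
-0.00010541715759338478
```

View pics/c11.png

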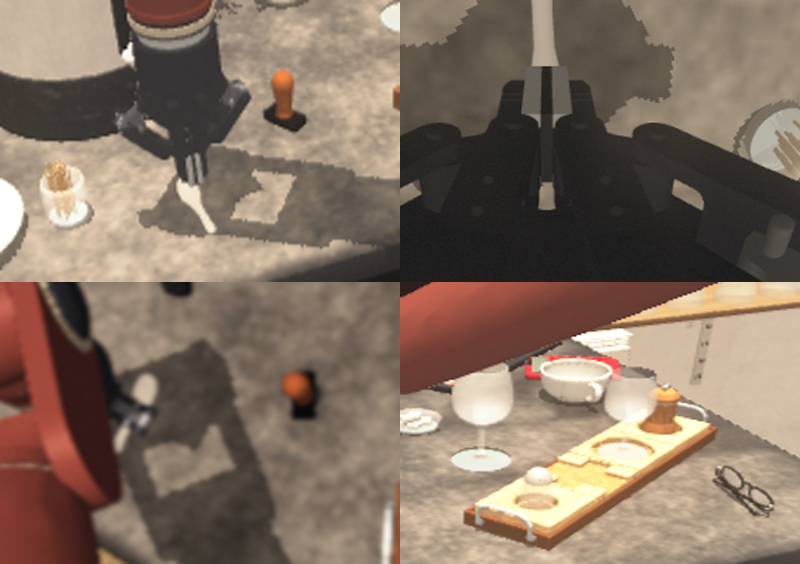

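All three are in their wells. The shut fingers sit above the spoon, with their tips at scene crop (192,182). So I'll check how high the tips really are.

Run:
```python
from h import *
s=load("s6");t=load("t4");o=ctrl.get_obs();T=o["tool_pos"]
print(T,proj(s,T),proj(t,T),"seen",(120+192*.425,200+182*120/282),(100+140*.39,140+143*.39))
for z in(0,.005,.01,.015,.02):print(z,proj(s,[T[0],T[1],z]))
# dark finger column in scene around there
g=cv2.cvtColor(s["img"],cv2.COLOR_RGB2GRAY)[262:292,190:215];print(g)
```

```text
[0.57695102 0.31902375 0.00079807] (np.float64(203.4535863373271), np.float64(288.8592563638714)) (np.float64(150.89472665997593), np.float64(192.0024696862978)) seen (201.6, 277.4468085106383) (154.6, 195.77)
0 (np.float64(203.48731338215765), np.float64(289.11431546402565))
0.005 (np.float64(203.2755268596299), np.float64(287.51269041409614))
0.01 (np.float64(203.0625827995272), np.float64(285.9023115437907))
0.015 (np.float64(202.8484716859117), np.float64(284.2831068893025))
0.02 (np.float64(202.63318389825358), np.float64(282.6550036958525))
[[ 60  59  58  58  56  57  56  56  56  55  55  54  55  55  55  57  56  56
   69 100 120 121 121 120 119]
 [ 56  59  57  57  56  56  56  57  55  55  57  53  54  55  57  56  56  63
   90 100 100 103 107 107 105]
 [ 57  57  56  56  55  56  56  57  59  57  56  56  54  55  55  56  56  74
   98  99  99 102 107 106 102]
 [ 58  58  56  57  56  56  56  56  57  56  57  58  77 133  88  59  56  77
   98  98  97  98 101 102 100]
 [ 57  56 105  85  58  55  56  57  56  56 133  72 101 152 138  68  56  76
   98  96  95  95  98 100 100]
 [ 57 104 166 161  89 
[... 1903 characters left out ...]
06 227 229 231 231 230 226 165 122 122
  126 129 128 128 126 124 119]
 [102 106 113 115 117 117 116 121 138 183 224 228 230 230 229 173 120 118
  123 128 129 129 128 126 120]
 [102 105 111 112 113 113 114 114 111 124 159 220 226 230 229 215 127 113
  117 123 124 124 126 123 117]
 [101 102 105 105 107 109 110 108 106 105 111 156 217 226 229 227 165 118
  115 115 116 116 117 114 112]
 [100 100 102 102 104 107 106 104 104 105 107 112 156 218 228 229 218 136
  112 109 110 111 112 108 108]
 [100 101 101 103 105 105 105 103 102 104 109 111 117 170 223 231 229 170
  115 107 110 112 111 109 110]
 [ 98  98  99 103 104 103 102 100 100 105 109 110 110 121 177 225 230 221
  156 112 110 111 110 113 114]]
```

The tips look 15 mm or more above where they are reported. That also fits the earlier grips, which all landed high. I'll open and descend with force checks.

Emit:
step_arm(
  targets=[
    {"travel":[0,0,0],"angular":[0,0,0],"gripper":0.4},
    {"travel":[0,0,0],"angular":[0,0,0],"gripper":0.4},
    {"travel":[0,0,0],"angular":[0,0,0],"gripper":0.4},
    {"travel":[0,0,0],"angular":[0,0,0],"gripper":0.4},
    {"travel":[0,0,-0.005],"angular":[0,0,0],"gripper":0.4},
    {"travel":[0,0,-0.008],"angular":[0,0,0],"gripper":0.4},
    {"travel":[0,0,-0.008],"angular":[0,0,0],"gripper":0.4},
  ],
)

```text
t: 33.0
tool_pos: [0.5765, 0.3188, -0.0047]
tool_rot: [-0.744, -3.051, 0.001]
contact_force: [0.3, -0.6, 0.6]
opening: 0.0342
grip_force: 0.0
```

Emit:
step_arm(
  targets=[
    {"travel":[0,0,-0.003],"angular":[0,0,0],"gripper":0.4},
    {"travel":[0,0,-0.006],"angular":[0,0,0],"gripper":0.4},
  ],
)

```text
t: 33.2
tool_pos: [0.577, 0.3191, -0.0077]
tool_rot: [0.745, 3.052, 0.0]
contact_force: [-0.8, 0.0, -0.3]
opening: 0.0345
grip_force: 0.0
```

Emit:
step_arm(
  targets=[
    {"travel":[0,0,-0.0025],"angular":[0,0,0],"gripper":0.4},
    {"travel":[0,0,-0.005],"angular":[0,0,0],"gripper":0.4},
  ],
)

```text
t: 33.4
tool_pos: [0.5769, 0.319, -0.0108]
tool_rot: [-0.745, -3.052, 0.0]
contact_force: [0.4, 0.2, 0.1]
opening: 0.0341
grip_force: 0.0
```

Run:
```python
from h import *
s=cam("scene","s7.png")
g=cv2.cvtColor(s["img"],cv2.COLOR_RGB2GRAY)[268:294,188:216];print(g)
T=ctrl.get_obs()["tool_pos"];k=np.radians(62.5);c=np.array([np.cos(k),np.sin(k)])*.02
for z in(0,.01,.02):print([np.round(proj(s,[*(T[:2]+e*c),z]),1) for e in(1,-1)])
```

```text
[[ 56  56  56  57  58  57 123 170 181 174 119 114 113 107 103 100 100 102
  104  76  52  50 100 148 123  65  55  78]
 [ 57  57  56  57  56  57 140 184 193 143 116 113 107 101 100 101 101 102
  102  78  54  49  77 142 142  69  55  73]
 [ 57  57  57  60  57  57 148 191 195 124 115 115 107  99 104 106 105 105
  104  79  52  49  72 142 147  71  56  75]
 [ 57  58  58  59  57  57 125 137 136 111 112 114 111 112 118 116 112 109
  108  93  56  50  58 141 147  72  60  69]
 [ 58  57  57  57  57 105 100 109 110 110 111 113 114 117 116 112 111 108
  107 107  58  50  50 141 146  81  60  69]
 [ 64  57  58  71  91 145 103  99 111 113 112 112 113 113 110 111 114 109
  104 109  58  49  50 123 145 100  61  59]
 [ 69  58  57  61 129 148 104  88 113 112 157 135 113 112 107 105 107 106
  104 106  67  51  50 117 145 106  61  64]
 [ 67  58  58  58 137 147 120  87 157 219 226 220 189 131 104 101 103 108
  104  99  75  52  50  99 144 105  62  67]
 [ 71  57  58  57 121 145 142 107 219 235 236 234 226 215 137 105 108 112
  108  98  97  56  51  93 143 130  81  99]
 [ 80  58  58  57 101 144 147 103 227 236 236 2
[... 1381 characters left out ...]
3 105 107 107 104 104 105 106 112 156 217 228 229
  217 137 112 108 109 111 110 108 107 106]
 [105 100 100 101 101 102 105 105 105 103 101 104 109 111 118 170 224 231
  229 170 115 107 110 112 110 108 111 114]
 [104  99  98  98 100 103 104 103 102  99  99 104 109 110 111 121 177 225
  230 221 155 112 109 111 111 114 114 115]
 [ 97  97 100 102 101 103 102 101 101 104 109 113 111 110 109 108 122 219
  231 230 215 120 106 107 108 109 111 114]
 [104 105 108 106 104 102 101 101 103 107 110 113 112 112 110 108 109 172
  224 231 229 162 111 105 104 104 109 111]]
[array([195.3, 291.8]), array([211.8, 286.5])]
[array([194.8, 288.6]), array([211.4, 283.2])]
[array([194.3, 285.4]), array([211., 280.])]
```

The tips end at rows 284 and 279, which puts them about 20 mm above the counter. I'll keep descending with force checks.

Emit:
step_arm(
  targets=[
    {"travel":[0,0,-0.005],"angular":[0,0,0],"gripper":0.4},
    {"travel":[0,0,-0.01],"angular":[0,0,0],"gripper":0.4},
  ],
)

```text
t: 33.65
tool_pos: [0.5771, 0.319, -0.0167]
tool_rot: [0.745, 3.052, 0.0]
contact_force: [-0.1, 0.4, -0.7]
opening: 0.0345
grip_force: 0.0
```

Emit:
step_arm(
  targets=[
    {"travel":[0,0,-0.004],"angular":[0,0,0],"gripper":0.4},
    {"travel":[0,0,-0.007],"angular":[0,0,0],"gripper":0.4},
  ],
)

```text
t: 33.85
tool_pos: [0.5768, 0.3189, -0.0213]
tool_rot: [-0.745, -3.052, 0.0]
contact_force: [-0.5, -0.4, 0.0]
opening: 0.0339
grip_force: 0.0
```

Emit:
step_arm(
  targets=[
    {"travel":[0,0,-0.003],"angular":[0,0,0],"gripper":0.4},
    {"travel":[0,0,-0.005],"angular":[0,0,0],"gripper":0.4},
  ],
)

```text
t: 34.05
tool_pos: [0.5769, 0.319, -0.024]
tool_rot: [-0.745, -3.052, 0.0]
contact_force: [-0.6, -0.1, 0.8]
opening: 0.0343
grip_force: 0.0
```

Run:
```python
from h import *
s=cam("scene","s8.png");o=ctrl.get_obs();T=o["tool_pos"];print(T,o["contact_force"])
g=cv2.cvtColor(s["img"],cv2.COLOR_RGB2GRAY)[276:298,188:216];print(g)
```

```text
[ 0.57680509  0.3189495  -0.02415134] [-0.02771942  0.49232139 -0.14800696]
[[ 59  58  58  58  58  57  80 110 219 235 236 234 227 216 136 106 108 112
  108  98  74  54  51  94 142 121  66  57]
 [ 72  58  57  59  58 105 151 108 227 236 236 235 233 229 215 123 111 112
  110 100  76  52  50  94 143 126  72  57]
 [ 84  57  57  58  85 137 151  90 227 235 235 235 235 232 229 190 117 109
  106 103  77  53  50  77 142 143  71  55]
 [128  67  59  58  79 143 148  99 227 235 236 236 236 234 231 223 163 114
  108 107 103  57  49  57 141 147  71  54]
 [134  67  58  58  63 140 148 104 200 233 236 236 234 234 232 228 176 120
  112 112 117  83  54  52 142 147  92  78]
 [136  67  57  58  59 138 147 104 153 229 235 235 235 233 232 230 219 133
  115 113 117 116  60  52 141 147 118 107]
 [154  72  58  58  56 121 146 120 140 228 233 235 234 233 233 230 227 150
  118 114 116 119  81  54 123 145 130 114]
 [174  80  59  61  59 115 145 143 139 226 232 234 233 233 232 230 225 151
  115 113 116 119 113  60 118 132 121 114]
 [132  85  60  60  60  99 144 147  97 224 230 231 232 232 231 229 225 149
  117 118 125 
[... 850 characters left out ...]
 98  98 100 101 101 102 101 101 103 104 109 113 112 110 110 109 122 219
  231 230 215 120 106 108 107 109 111 114]
 [104 105 109 107 105 102 101 100 103 107 111 113 112 113 111 109 109 172
  223 231 229 161 111 105 104 106 109 111]
 [111 112 112 111 106 103 101  98 100 103 107 108 110 110 108 108 110 123
  218 231 231 217 145 111 105 104 108 111]
 [115 117 114 111 108 105 102 100 100 104 107 107 106 104 102 105 111 111
  173 226 234 231 211 127 110 107 110 111]
 [112 118 115 110 106 105 104 103 103 105 107 107 105 101  99 103 108 112
  123 219 233 233 228 166 115 109 107 108]
 [109 114 112 107 103 103 105 104 103 107 111 110 104 100  99 104 108 110
  110 175 226 234 232 187 115 106 104 104]]
```

Tips are now about 8-9 mm up (rows 289 and 283).

Emit:
step_arm(
  targets=[
    {"travel":[0,0,-0.003],"angular":[0,0,0],"gripper":0.4},
    {"travel":[0,0,-0.006],"angular":[0,0,0],"gripper":0.4},
  ],
)

```text
t: 34.3
tool_pos: [0.5771, 0.3191, -0.0273]
tool_rot: [0.744, 3.052, 0.0]
contact_force: [0.2, -0.5, -0.5]
opening: 0.0342
grip_force: 0.0
```

Emit:
step_arm(
  targets=[
    {"travel":[0,0,0],"angular":[0,0,0],"gripper":0.3},
    {"travel":[0,0,0],"angular":[0,0,0],"gripper":0.26},
    {"travel":[0,0,0],"angular":[0,0,0],"gripper":0.26},
  ],
)

```text
t: 34.6
tool_pos: [0.577, 0.3191, -0.0273]
tool_rot: [0.745, 3.052, 0.0]
contact_force: [0.8, 0.4, -0.4]
opening: 0.0223
grip_force: 0.0
```

Emit:
step_arm(
  targets=[
    {"travel":[0,0,-0.001],"angular":[0,0,0],"gripper":0.26},
    {"travel":[0,0,-0.002],"angular":[0,0,0],"gripper":0.26},
  ],
)

```text
t: 34.8
tool_pos: [0.577, 0.319, -0.0285]
tool_rot: [0.745, 3.052, 0.0]
contact_force: [-0.3, -0.4, -0.6]
opening: 0.0224
grip_force: 0.0
```

Now I'll close.

Emit:
step_arm(
  targets=[
    {"travel":[0,0,0],"angular":[0,0,0],"gripper":0.1},
    {"travel":[0,0,0],"angular":[0,0,0],"gripper":0.1},
    {"travel":[0,0,0],"angular":[0,0,0],"gripper":0.1},
    {"travel":[0,0,0],"angular":[0,0,0],"gripper":0.1},
  ],
  squeeze=20,
)

```text
t: 35.2
tool_pos: [0.577, 0.3191, -0.0284]
tool_rot: [0.745, 3.052, 0.0]
contact_force: [-0.3, 0.1, 1.0]
opening: 0.0086
grip_force: 1.0
```

Emit:
step_arm(
  targets=[
    {"travel":[0,0,0],"angular":[0,0,0],"gripper":0.04},
    {"travel":[0,0,0],"angular":[0,0,0],"gripper":0.04},
    {"travel":[0,0,0],"angular":[0,0,0],"gripper":0.04},
  ],
  squeeze=20,
)

```text
t: 35.5
tool_pos: [0.5771, 0.3192, -0.0275]
tool_rot: [-0.745, -3.052, -0.0]
contact_force: [-3.3, -0.7, 5.2]
opening: 0.0034
grip_force: 3.4
```

Run:
```python
from h import *
s=cam("scene","s9.png");o=ctrl.get_obs();print(o["tool_pos"],o["grip_force"],o["opening"])
g=cv2.cvtColor(s["img"],cv2.COLOR_RGB2GRAY)[276:298,190:214];print(g)
d=cam("wrist","w10.png");hsv=cv2.cvtColor(d["img"],cv2.COLOR_RGB2HSV)
m=((hsv[...,2]>150)&(hsv[...,1]<60)).astype(np.uint8)
for c in cv2.findContours(m,0,1)[0]:
    x,y,w,h=cv2.boundingRect(c)
    if cv2.contourArea(c)>80 and 200<x<360:print(x,y,w,h)
```

```text
[ 0.57715506  0.31915242 -0.02749147] 3.3761294174473733 0.0034017405962427053
[[ 57  58  57  73  67  58  57  57  58  57  79 108  59  51  85 150 141  70
   56  80 108 106 102 102]
 [ 57  58  89 109  97  64  57  57  57  87 149 143  67  50  72 142 147  70
   55  78 107 107 107 107]
 [148 112 114 118 138  70  56  56  57  94 148 147  68  50  57 141 148  82
   58  70 114 117 113 111]
 [196 129 118 116 158  74  55  58  56  92 143 147  68  50  51 141 148  86
   64  59 114 117 110 108]
 [202 130 118 114 160 102  61  56  57  91 144 147  81  52  51 123 145 102
   63  62 116 116 114 111]
 [149 117 115 113 141 101  60  56  58  79 141 146  99  55  52 100 144 106
   63  57 117 117 115 113]
 [113 111 109 109 111 128  68  61  57  60 139 147 103  57  51  94 144 105
   62  56 115 117 117 115]
 [108 109 107 105 101 151  75  59  60  58 137 146 104  57  51  93 143 121
   65  67 116 119 118 117]
 [104 104 102 103 105 120  83  63  57  58 121 145 119  61  51  78 142 142
  104 116 123 124 121 118]
 [100 103 108 112 115 114 109  64  58  57 114 145 141 129  63  71 142 148
  124 128 128 127 125 124]
 [102 106 1
[... 571 characters left out ...]
16 107 109 111 111 113]
 [ 99 102 101 103 102 101 101 103 108 113 111 110 109 118 205 226 230 222
  155 108 105 107 108 109]
 [109 106 103 103 100 100 103 106 110 113 111 112 110 108 157 217 230 231
  215 120 106 105 104 106]
 [112 110 106 102 100  97 101 103 106 109 109 109 108 107 118 171 225 231
  231 167 114 108 105 104]
 [113 111 108 105 102  98 101 104 106 107 106 104 103 104 111 142 218 230
  234 223 160 118 110 106]
 [115 109 107 105 104 103 103 105 107 107 104 102  98 102 108 118 173 224
  232 235 220 132 112 107]
 [112 106 104 104 104 103 102 107 111 109 105 100  99 104 108 110 144 219
  230 235 230 130 106 105]]
215 196 20 22
271 181 21 153
287 74 235 166
278 69 17 21
339 65 20 16
```

It's still slipping over the rounded top. I'll open, go down until the tips touch the counter, and back off slightly.

Emit:
step_arm(
  targets=[
    {"travel":[0,0,0],"angular":[0,0,0],"gripper":0.3},
    {"travel":[0,0,0],"angular":[0,0,0],"gripper":0.3},
    {"travel":[0,0,0],"angular":[0,0,0],"gripper":0.3},
    {"travel":[0,0,-0.002],"angular":[0,0,0],"gripper":0.3},
    {"travel":[0,0,-0.004],"angular":[0,0,0],"gripper":0.3},
    {"travel":[0,0,-0.004],"angular":[0,0,0],"gripper":0.3},
  ],
)

```text
t: 36.2
tool_pos: [0.5767, 0.3189, -0.0315]
tool_rot: [-0.745, -3.051, 0.001]
contact_force: [0.4, 0.1, 0.2]
opening: 0.0258
grip_force: 0.0
```

Emit:
step_arm(
  targets=[
    {"travel":[0,0,-0.0015],"angular":[0,0,0],"gripper":0.3},
    {"travel":[0,0,-0.003],"angular":[0,0,0],"gripper":0.3},
  ],
)

```text
t: 36.4
tool_pos: [0.577, 0.319, -0.0329]
tool_rot: [0.745, 3.052, 0.0]
contact_force: [-0.1, -0.4, 0.1]
opening: 0.0259
grip_force: 0.0
```

Emit:
step_arm(
  targets=[
    {"travel":[0,0,-0.001],"angular":[0,0,0],"gripper":0.3},
    {"travel":[0,0,-0.002],"angular":[0,0,0],"gripper":0.3},
  ],
)

```text
t: 36.6
tool_pos: [0.577, 0.319, -0.0341]
tool_rot: [0.745, 3.052, -0.0]
contact_force: [-0.3, 0.4, 0.5]
opening: 0.0254
grip_force: 0.0
```

Emit:
step_arm(
  targets=[
    {"travel":[0,0,-0.001],"angular":[0,0,0],"gripper":0.26},
    {"travel":[0,0,-0.002],"angular":[0,0,0],"gripper":0.24},
    {"travel":[0,0,-0.002],"angular":[0,0,0],"gripper":0.24},
  ],
)

```text
t: 36.9
tool_pos: [0.5769, 0.319, -0.0353]
tool_rot: [-0.745, -3.052, 0.0]
contact_force: [0.0, 0.5, 0.5]
opening: 0.0202
grip_force: 0.0
```

Emit:
step_arm(
  targets=[
    {"travel":[0,0,0],"angular":[0,0,0],"gripper":0.16},
    {"travel":[0,0,0],"angular":[0,0,0],"gripper":0.12},
    {"travel":[0,0,0],"angular":[0,0,0],"gripper":0.12},
    {"travel":[0,0,0],"angular":[0,0,0],"gripper":0.12},
  ],
  squeeze=20,
)

```text
t: 37.3
tool_pos: [0.577, 0.319, -0.0352]
tool_rot: [0.745, 3.052, 0.0]
contact_force: [-0.6, -0.3, 0.2]
opening: 0.0157
grip_force: 19.3
```

Gripped at 15.7 mm, which matches the spoon's 16 mm middle. I'll lift, then carry it over while turning.

Emit:
step_arm(
  targets=[
    {"travel":[0,0,0.015],"angular":[0,0,0],"gripper":0.12},
    {"travel":[0,0,0.05],"angular":[0,0,0],"gripper":0.12},
    {"travel":[0,0,0.1],"angular":[0,0,0],"gripper":0.12},
    {"travel":[0,0,0.15],"angular":[0,0,0],"gripper":0.12},
    {"travel":[0,0,0.2],"angular":[0,0,0],"gripper":0.12},
    {"travel":[0,0,0.24],"angular":[0,0,0],"gripper":0.12},
    {"travel":[0,0,0.24],"angular":[0,0,0],"gripper":0.12},
    {"travel":[0,0,0.24],"angular":[0,0,0],"gripper":0.12},
  ],
)

```text
t: 38.1
tool_pos: [0.5773, 0.3191, 0.1096]
tool_rot: [0.744, 3.051, 0.001]
contact_force: [-0.1, -0.1, -1.1]
opening: 0.0156
grip_force: 19.3
```

Emit:
step_arm(
  targets=[
    {"travel":[-0.01,-0.03,0],"angular":[0,0,-0.1],"gripper":0.12},
    {"travel":[-0.03,-0.08,0],"angular":[0,0,-0.2],"gripper":0.12},
    {"travel":[-0.05,-0.14,0],"angular":[0,0,-0.3],"gripper":0.12},
    {"travel":[-0.08,-0.2,0],"angular":[0,0,-0.4],"gripper":0.12},
    {"travel":[-0.11,-0.27,0],"angular":[0,0,-0.5],"gripper":0.12},
    {"travel":[-0.14,-0.34,0],"angular":[0,0,-0.6],"gripper":0.12},
    {"travel":[-0.17,-0.41,0],"angular":[0,0,-0.7],"gripper":0.12},
    {"travel":[-0.19,-0.48,0],"angular":[0,0,-0.8],"gripper":0.12},
    {"travel":[-0.203,-0.54,0],"angular":[0,0,-0.85],"gripper":0.12},
    {"travel":[-0.203,-0.6,0],"angular":[0,0,-0.9],"gripper":0.12},
  ],
)

```text
t: 39.1
tool_pos: [0.4527, -0.042, 0.1065]
tool_rot: [-1.756, -2.601, 0.002]
contact_force: [0.5, 0.4, -0.0]
opening: 0.016
grip_force: 19.3
```

Run:
```python
from h import *
o=ctrl.get_obs();a=np.arctan2(o["tool_rot"][1],o["tool_rot"][0]);print(o["tool_pos"],"psi",np.degrees(2*a)-90,o["opening"],o["grip_force"],o["contact_force"])
```

```text
[ 0.45267091 -0.04195034  0.10652315] psi -338.0310912037056 0.015953343031526897 19.32195287949071 [ 0.4705289   0.44116596 -0.005899  ]
```

Emit:
step_arm(
  targets=[
    {"travel":[0.004,-0.04,0],"angular":[0,0,-0.15],"gripper":0.12},
    {"travel":[0.004,-0.08,0],"angular":[0,0,-0.3],"gripper":0.12},
    {"travel":[0.004,-0.08,0],"angular":[0,0,-0.45],"gripper":0.12},
    {"travel":[0.004,-0.08,0],"angular":[0,0,-0.517],"gripper":0.12},
    {"travel":[0.004,-0.08,0],"angular":[0,0,-0.517],"gripper":0.12},
    {"travel":[0.004,-0.08,0],"angular":[0,0,-0.517],"gripper":0.12},
  ],
)

```text
t: 39.7
tool_pos: [0.4566, -0.0886, 0.1073]
tool_rot: [-2.241, -2.198, 0.002]
contact_force: [-0.5, -0.5, 0.2]
opening: 0.0161
grip_force: 19.3
```

Run:
```python
from h import *
o=ctrl.get_obs();a=np.arctan2(o["tool_rot"][1],o["tool_rot"][0]);T=o["tool_pos"];print(T,"psi",np.degrees(2*a)-90,o["opening"],o["grip_force"])
d=cam("wrist","w11.png");hsv=cv2.cvtColor(d["img"],cv2.COLOR_RGB2HSV);zs=T[2]+.035+.007
m=((hsv[...,2]>140)&(hsv[...,1]<70)).astype(np.uint8);m[:150]=0;m[:,:250]=0;m[:,320:]=0
for c in cv2.findContours(m,0,1)[0]:
    if cv2.contourArea(c)<60: continue
    P=np.array([onz(d,u,v,zs,1)[:2] for u,v in c.reshape(-1,2)])*1000
    print(cv2.boundingRect(c),P.min(0),P.max(0),cv2.minAreaRect(P.astype(np.float32)))
```

```text
[ 0.45662148 -0.0886101   0.10734525] psi -361.11587105919415 0.01613991465734164 19.318393284938793
(260, 185, 44, 164) [ 443.27941472 -137.51268175] [466.09642263 -49.22484862] ((458.4373779296875, -93.68226623535156), (88.10954284667969, 21.5080623626709), 83.93270874023438)
```

Emit:
step_arm(
  targets=[
    {"travel":[-0.002,-0.002,-0.03],"angular":[0,0,0],"gripper":0.12},
    {"travel":[-0.002,-0.002,-0.07],"angular":[0,0,0],"gripper":0.12},
    {"travel":[-0.002,-0.002,-0.11],"angular":[0,0,0],"gripper":0.12},
    {"travel":[-0.002,-0.002,-0.14],"angular":[0,0,0],"gripper":0.12},
    {"travel":[-0.002,-0.002,-0.16],"angular":[0,0,0],"gripper":0.12},
    {"travel":[-0.002,-0.002,-0.175],"angular":[0,0,0],"gripper":0.12},
    {"travel":[-0.002,-0.002,-0.182],"angular":[0,0,0],"gripper":0.12},
    {"travel":[-0.002,-0.002,-0.186],"angular":[0,0,0],"gripper":0.12},
    {"travel":[-0.002,-0.002,-0.186],"angular":[0,0,0],"gripper":0.12},
  ],
)

```text
t: 40.65
tool_pos: [0.4567, -0.0903, -0.0024]
tool_rot: [2.244, 2.198, 0.0]
contact_force: [0.6, -1.0, 0.2]
opening: 0.0158
grip_force: 19.3
```

Emit:
step_arm(
  targets=[
    {"travel":[0,0,-0.002],"angular":[0,0,0],"gripper":0.12},
    {"travel":[0,0,-0.004],"angular":[0,0,0],"gripper":0.12},
    {"travel":[0,0,-0.004],"angular":[0,0,0],"gripper":0.12},
  ],
)

```text
t: 40.95
tool_pos: [0.4565, -0.0902, -0.005]
tool_rot: [2.244, 2.198, 0.0]
contact_force: [0.6, -0.3, -0.1]
opening: 0.0161
grip_force: 19.3
```

Emit:
step_arm(
  targets=[
    {"travel":[0,0,-0.002],"angular":[0,0,0],"gripper":0.12},
    {"travel":[0,0,-0.004],"angular":[0,0,0],"gripper":0.12},
    {"travel":[0,0,-0.004],"angular":[0,0,0],"gripper":0.12},
  ],
)

```text
t: 41.25
tool_pos: [0.4562, -0.0901, -0.0078]
tool_rot: [-2.244, -2.198, 0.0]
contact_force: [-0.8, 0.2, -1.1]
opening: 0.0155
grip_force: 19.3
```

Emit:
step_arm(
  targets=[
    {"travel":[0,0,-0.0015],"angular":[0,0,0],"gripper":0.12},
    {"travel":[0,0,-0.002],"angular":[0,0,0],"gripper":0.12},
    {"travel":[0,0,-0.002],"angular":[0,0,0],"gripper":0.12},
  ],
)

```text
t: 41.55
tool_pos: [0.4563, -0.0902, -0.0089]
tool_rot: [-2.244, -2.198, 0.0]
contact_force: [-0.6, -0.1, -1.0]
opening: 0.016
grip_force: 19.3
```

Emit:
step_arm(
  targets=[
    {"travel":[0,0,-0.0015],"angular":[0,0,0],"gripper":0.12},
    {"travel":[0,0,-0.002],"angular":[0,0,0],"gripper":0.12},
    {"travel":[0,0,-0.002],"angular":[0,0,0],"gripper":0.12},
  ],
)

```text
t: 41.85
tool_pos: [0.4565, -0.0902, -0.0094]
tool_rot: [-2.244, -2.198, 0.0]
contact_force: [-1.5, 0.7, 3.9]
opening: 0.0159
grip_force: 20.0
```

Emit:
step_arm(
  targets=[
    {"travel":[0,0,0.001],"angular":[0,0,0],"gripper":0.25},
    {"travel":[0,0,0.001],"angular":[0,0,0],"gripper":0.4},
    {"travel":[0,0,0.001],"angular":[0,0,0],"gripper":0.45},
    {"travel":[0,0,0.001],"angular":[0,0,0],"gripper":0.45},
    {"travel":[0,0,0.02],"angular":[0,0,0],"gripper":0.45},
    {"travel":[0,0,0.07],"angular":[0,0,0],"gripper":0.45},
    {"travel":[0,0,0.14],"angular":[0,0,0],"gripper":0.45},
    {"travel":[0,0,0.22],"angular":[0,0,0],"gripper":0.45},
    {"travel":[0,0,0.3],"angular":[0,0,0],"gripper":0.45},
    {"travel":[0,0,0.37],"angular":[0,0,0],"gripper":0.45},
  ],
)

```text
t: 42.85
tool_pos: [0.4566, -0.0902, 0.2158]
tool_rot: [2.242, 2.196, 0.002]
contact_force: [1.8, -0.4, 0.4]
opening: 0.0382
grip_force: 0.0
```

Emit:
step_arm(
  targets=[
    {"travel":[0,0.05,0.05],"angular":[0,0,0],"gripper":0.45},
    {"travel":[0,0.1,0.1],"angular":[0,0,0],"gripper":0.45},
    {"travel":[0,0.18,0.1],"angular":[0,0,0],"gripper":0.45},
    {"travel":[0,0.26,0.1],"angular":[0,0,0],"gripper":0.45},
    {"travel":[0,0.34,0.1],"angular":[0,0,0],"gripper":0.45},
    {"travel":[0,0.42,0.1],"angular":[0,0,0],"gripper":0.45},
    {"travel":[0,0.45,0.1],"angular":[0,0,0],"gripper":0.45},
    {"travel":[0,0.45,0.1],"angular":[0,0,0],"gripper":0.45},
  ],
)

```text
t: 43.65
tool_pos: [0.4558, 0.182, 0.2727]
tool_rot: [-2.24, -2.203, -0.001]
contact_force: [0.1, -0.7, 0.4]
opening: 0.0382
grip_force: 0.0
```

Run:
```python
from h import *
t=cam("top","t5.png");d=t;hsv=cv2.cvtColor(t["img"],cv2.COLOR_RGB2HSV)
print(ctrl.get_obs()["tool_pos"])
m=((hsv[...,2]>170)&(hsv[...,1]<45)).astype(np.uint8);m[:215]=0;m[275:]=0;m[:,:250]=0;m[:,440:]=0
for c in cv2.findContours(m,0,1)[0]:
    if cv2.contourArea(c)<8: continue
    P=np.array([onz(d,u,v,.034)[:2] for u,v in c.reshape(-1,2)])*1000
    print(cv2.boundingRect(c),cv2.minAreaRect(P.astype(np.float32)))
for n in("wrist","scene"):
    w=cam(n,n[0]+"12.png")
```

```text
[0.45603832 0.18058601 0.27261859]
(307, 240, 35, 9) ((457.73345947265625, -92.02656555175781), (18.211545944213867, 77.67036437988281), 0.8903540372848511)
(276, 238, 9, 9) ((460.7323303222656, 8.443828582763672), (18.215444564819336, 18.25072479248047), 0.892855167388916)
(354, 234, 27, 25) ((454.7911376953125, -190.24081420898438), (54.60324478149414, 59.728878021240234), 0.8719127178192139)
```

Run:
```python
from h import *
a=load("top0")["img"].astype(int);b=load("t5")["img"].astype(int)
D=np.abs(a-b).max(2)
for n,(x0,x1,y0,y1) in dict(stamp=(208,228,173,195),tallfoot=(310,330,165,200),tall=(330,352,150,190)).items():print(n,np.median(D[y0:y1,x0:x1]),(D[y0:y1,x0:x1]>50).mean())
s=load("s12");h=cv2.cvtColor(s["img"],cv2.COLOR_RGB2HSV)
m=((h[...,2]>170)&(h[...,1]<40)).astype(np.uint8);u0,v0=map(int,proj(s,[.4575,-.092,.034]));m2=np.zeros_like(m);m2[v0-20:v0+20,u0-35:u0+35]=m[v0-20:v0+20,u0-35:u0+35]
for c in cv2.findContours(m2,0,1)[0]:
    if cv2.contourArea(c)<15: continue
    P=np.array([onz(s,u,v,.034)[:2] for u,v in c.reshape(-1,2)])*1000;print(cv2.boundingRect(c),cv2.minAreaRect(P.astype(np.float32)))
print(u0,v0)
```

```text
stamp 6.0 0.0
tallfoot 9.0 0.0
tall 8.0 0.0
(334, 224, 11, 10) ((422.965576171875, -30.910152435302734), (24.516178131103516, 40.76758575439453), 1.6303741931915283)
(314, 212, 10, 8) ((497.94647216796875, -59.81871032714844), (25.28620147705078, 33.97792053222656), 60.455928802490234)
(329, 207, 16, 17) ((453.16815185546875, -92.89897918701172), (19.794706344604492, 94.84556579589844), 8.899014472961426)
(301, 202, 6, 11) ((554.991455078125, -72.32752990722656), (14.446924209594727, 54.40576934814453), 33.29170608520508)
(344, 197, 21, 15) ((441.5137023925781, -178.0620880126953), (60.814632415771484, 72.9344253540039), 83.42064666748047)
336 214
```

```bash
python3 -c "
from station import ctrl
print(ctrl.finish_job())"
```

```text
the job is handed in; nothing more can be done
None
```

I placed the pepper mill, nearer salt shaker and smaller glass upright in their wells and laid the spoon in its groove. The tall glass and rubber stamp hadn't moved in the last camera check, and I handed the job in at about 44 s; no verdict came back.

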